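Tip the tower bolt out of the tall tin into the hardware box

ROBOT

A 7-joint arm with a two-finger parallel gripper is mounted at the origin on the work surface. World frame = base frame: x ahead of the robot, y to its left, z up, the work surface at z = 0. Lengths are in m, angles in degrees, forces in N, time in s.
With the tool pointing down it reaches from about 0.425 to 0.875 m from the base axis. Payload 4.7 kg.
Tool frame: the origin (TCP) lies at the very end of the fingers, on their centre line; the grasp point (between the pads) lies 19 mm behind it; z points along the fingers, y is the direction in which the jaws open and shut (so a half turn about z gives the same grasp; the last joint's range is limited). The gripper opens to 87 mm and grips with 3 to 60 N. Pads are 19 mm wide; open, the fingers measure 117 mm over their backs; the gripper's body (75 mm by 190 mm) begins 51 mm behind the grasp point.
Start: joints at [-62.962, 18.392, -4.016, 83.108, 1.295, 78.541, -3.26], TCP at [0.287, 0.583, 0.223] pointing down, gripper open.
Joint ranges: [-163.93, 163.93], [-17.29, 119.83], [-79.2, 71.16], [3.27, 140.29], [-89.18, 269.18], [5.43, 117.66], [-154.24, 154.24]. Speed limits (degrees/s): [147.25, 147.25, 180, 180, 180, 180, 180].

INTERFACE

Orientations are given as [roll, pitch, yaw] about the fixed x, y, z axes, in that order (R = Rz(yaw) Ry(pitch) Rx(roll)).
In Python, from cell import * gives the robot as it stands.
- The arm moves only by the tool drive_tool, never from a script. Its argument "moves" is text: rows parted by semicolons, each of 5 numbers parted by spaces: the shift along the tool's x, y, z in m, then the turn about the tool's z in degrees, then the gripper's target within -1 to 1 (fully open at 1, half-way at 0, shut at -1). In form: x y z yaw fingers; .... A call has exactly 8 rows; each row is the pose to reach, as a shift and turn from the pose commanded when the call began, along the tool's axes at that moment; what a row does not reach only later rows make up. A row lasts 1/10 s, in which the tool goes at most 50 mm and 8.59 degrees, less where a joint would pass 70% of its speed; a pose out of reach is approached as far as the arm can. A call with a gripper value outside its range is refused whole. The fingers move at their own pace and stop on an object; "grip_force" is the grip in N (left out, the last holds). Time passes only in rows, so rows that repeat a pose let the fingers close, or fill a call up. It gives the time, the measured TCP pose, the force and the opening at its end, in the units of the state.
- get_obs(): the state, without advancing time (a new reading comes with each control period).
- read_camera(name): name is "scene" or "top" or "wrist"; returns (picture, depth): 400x640x3 uint8, red, green, blue; 400x640 float32, m along the optical axis (not along the pixel's ray), 0 where there is no reading.
- calibration(name): a dict with "intrinsics" (3x3 intrinsics, pixels), "cam_to_world" (4x4, takes a point from camera to world coordinates); the wrist camera has in their place "T_tool_cam" (4x4, takes a point from camera to tool coordinates, whose origin is the TCP and whose axes are the flange's). Camera axes: x right, y up, looking along -z (the intrinsics and any distortion apply to the point x, -y, -z); pixel columns grow to the right and rows downward; lengths in m; the calibration is good to about 2 mm. The wrist camera is an equidistant fisheye: a pixel r from the principal point sees the ray r / f radians off the axis. A picture is of the moment at which its call begins: read the wrist's pose just before it. calibration takes no time and is no camera call.
- sign_off(): hands the job in, once; it reports no verdict.
Trained networks look in the newest picture that a camera, given by its name, has taken for a name from the list of things; names that differ only in an ending like _2 or _b are one class to them, and where a whole thing is asked for, a point or a joint stands for the part that bears it (a point fixed in the world has none). Each returns a list of dicts, best first, with "conf" (0 to 1); they miss things now and then, are a little off and sometimes report something else, mostly with a low value. They report only what shows in the picture. A call takes as long as a camera call.
- search_frame(camera, name): "uv" ([column, row] in pixels, amid what is visible of it).
- pinpoint(camera, name): "uv" ([column, row] in pixels: a listed point, or the origin of a listed thing).
The state is a dict: "time_s": time; "qpos": joint angles; "joint_velocities": joint speeds; "effort": joint torques, N m; "tool_pos": TCP position; "tool_rot": TCP orientation; "force": force on the tool from outside, world axes, zero at the start; "wrist_torque": the same for the moment, N m; "grip_width": finger opening in m.
Only numpy, scipy, OpenCV 4.12 (cv2) and the standard library are available. Lean on these libraries where they do the work, as an engineer would, in place of code of your own. Each camera call takes 0.05 s, during which the arm holds its last target. There are 200 camera calls.

TASK

The tower bolt has slid to the bottom of the tall square tin, too deep to reach. Lift the hardware box's cantilever tray over to its open stop, tip the tin low over the box so that the bolt slides straight into the larger cell underneath, then stand the tin upright again where it stood and lower the tray gently until it is fully shut. Do not spill the catch from the tray, drop the bolt on the counter or disturb the other things on it.

Things in the scene. Friction and masses are not known exactly. Their poses are not given: they have to be found in the camera images.
- box: Grey steel cantilever hardware box, fixed. Lower part open-topped, 230 (its x) x 150 (its y) x 70 mm high, sheet 3 mm. Origin: centre of underside, z up; its -x end is on the robot's right, its +y side faces the robot. A 42 mm high divider at x = +38 mm parts the larger cell (x -112 to +36, y -72 to +72 mm) from the small one (x +40 to +112). The tray's arms lie within 10 mm outside the end walls.
- large_cell (a point): Centre of the floor of the larger cell, 38 mm to the -x side of the box's origin and 3 mm above the counter; the cell is 148 mm (box x) x 144 mm (box y), its outer walls rise 67 mm above this floor.
- tray_swing (a joint): Swing of the tray's arms, rad: 0 shut, 2.29 open stop. The tray stays level and does not turn; at q every point of it is shifted from its shut place by 100 mm x (cos(q+0.326) - 0.947) along box y and 100 mm x (sin(q+0.326) - 0.320) up: over the top (q = 1.245, 68 mm up) to 181 mm on the -y side (away from the robot), 18 mm up. It falls to the nearer stop; about 6 N lifts it by the handle.
- tray_handle (a point): Middle of the tray's grip bar, a round bar 12 mm thick and 110 mm long, parallel to the box's x, 142 mm above the counter when shut. Clear space of 30 mm under the bar down to the tray's middle partition; the tray rim is 37 mm below the bar's centre line. Best pinched from above, fingers closing along the box's y.
- tray_floor (a point): Centre of the tray's floor (top face), 74 mm above the counter when shut. The tray is 230 x 150 mm with a 34 mm high rim and a middle partition 30 mm high along the box's x. The tray's axes stay parallel to the box's.
- tin: Tall narrow square tin of bare galvanised sheet, 50 x 50 mm outside, 44 x 44 mm inside, 160 mm tall, open at the top; loose, about 0.2 kg, standing upright. The tallest square vessel. Origin: centre of its underside, z up its axis, x and y square to its flat sides.
- tin_mouth (a point): Centre of the tin's open mouth, 160 mm above its origin.
- bolt: Lightly oiled steel tower bolt (flat back plate with a sliding rod on it) 90 mm long (its x) x 28 mm (its y) x 20 mm, about 0.13 kg, standing on end inside the tin, its upper end some 67 mm below the rim. Origin: centre of the back plate's underside. It slides on the sheet steel once the slope passes some 10 to 14 degrees, so the tin must be tipped past level.
- canister: Bystander: tall round galvanised canister, 56 mm diameter, 150 mm tall, empty, upright. Origin: centre of its underside.
- pot: Bystander: short square galvanised pot, 56 x 56 mm, 85 mm tall, empty. Origin: centre of its underside.
- padlock: Bystander: stainless disc padlock lying flat, 70 mm diameter, 26 mm thick. Origin: centre of its underside.
- hinge_open: Bystander: olive parliament hinge lying open on the counter, an H of 110 x 100 mm, 11 mm thick. Origin: its middle, underside.
- hinge_folded: Bystander: olive parliament hinge folded shut, 60 x 100 mm, 11 mm thick, lying in the box's small cell under the tray. Origin: its middle, underside.
- catch: Copper-plated cupboard catch 87 x 32 x 28 mm lying in the tray, in the half on the box's +y side. Origin: centre of its back plate's underside.
- staple: Bystander: worn steel hasp staple, plate 72 x 34 mm with a standing loop 35 mm high. Origin: centre of the plate's underside.

How it is judged (in metres and radians):
On the way, in this order (a step that is already met when the one before it is completed fails the run):
1. the tray has been swung over to its open stop (value of joint tray_swing above 2.15 rad), for 0.2 s.
2. with the tray open and the tin tipped over, the bolt slides into the larger cell (value of joint tray_swing above 2 rad and angle between tin's own z axis and vertical above 1.2 rad and x of bolt in the frame of box between -0.112 and 0.036 m and y of bolt in the frame of box between -0.072 and 0.072 m and z of bolt in the frame of box below 0.065 m), for 0.1 s.
At the end, for the whole second after the job is handed in: The bolt lies at rest inside the larger cell (origin within its walls and less than 45 mm above the counter), the tray is shut (joint below 0.05 rad) with the catch still lying in it, and the tin stands upright (within 0.05 rad) and at rest on the counter within 40 mm of where it stood (x of bolt in the frame of box between -0.112 and 0.036 m and y of bolt in the frame of box between -0.072 and 0.072 m and z of bolt in the frame of box below 0.045 m and linear speed of each of bolt, tin below 0.02 m/s and value of joint tray_swing below 0.05 rad and angle between tin's own z axis and vertical below 0.05 rad and distance of tin from where it was at the start of the episode below 0.04 m and height (world z) of tin below 0.005 m and z of catch in the frame of tray_floor between -0.01 and 0.03 m); the robot touches nothing.
It fails at once if the bolt falls onto the counter outside the box (height (world z) of bolt below 0.03 m and (x of bolt in the frame of box below -0.116 m or x of bolt in the frame of box above 0.116 m or y of bolt in the frame of box below -0.076 m or y of bolt in the frame of box above 0.076 m)).
It fails at once if the bolt is flung or dropped in from a height (faster than 2 m/s) (linear speed of bolt above 2 m/s).
It fails at once if the tray is let fall onto either of its stops (arms faster than 3.5 rad/s within 0.6 rad of a stop) ((value of joint tray_swing below 0.6 rad and velocity of joint tray_swing below -3.5 rad/s) or (value of joint tray_swing above 1.69 rad and velocity of joint tray_swing above 3.5 rad/s)).
It fails at once if the catch is spilled from the tray (z of catch in the frame of tray_floor above 0.08 m or z of catch in the frame of tray_floor below -0.02 m).
It fails at once if another thing on the counter is knocked or shifted more than 30 mm (distance of any of canister, pot, padlock, hinge_open, staple from where it was at the start of the episode above 0.03 m or angle between any of canister, pot's own z axis and vertical above 0.5 rad).
It also fails if it takes over 72 s, if anything falls off the work surface, if the arm or the gripper's body presses on something with over 40 N, if the wrist force passes 120 N, or if a joint passes its speed limit or range.

## Working session

There is one attempt and no reset: what is moved stays moved. The work goes in short steps, Python scripts to look and compute and a tool call to move; the robot and the scene stay as the last step left them, time stands still between calls to the robot, and variables do not carry over. Pictures are saved under pics/ and viewed, about 8 in all and at most 12, crops included, and the job is handed in when it is done.

Besides the shell and the picture viewer there is one more tool, called after "Emit:" as a command line: name --argument value ..., lists and objects as JSON in quotes. drive_tool: Moves the arm, as the interface text tells. Its arguments: {"type":"object","properties":{"moves":{"type":"string"},"grip_force":{"type":"number"}},"required":["moves"]}

```bash
mkdir -p pics; ls; cat > h.py <<'E'
from cell import *
import numpy as np, cv2
from scipy.spatial.transform import Rotation as R
def w(cam,uv,d,cal=None):
    c=calibration(cam);K=np.array(c["intrinsics"]);T=np.array(c["cam_to_world"])
    u,v=uv;p=np.array([(u-K[0,2])/K[0,0]*d,-(v-K[1,2])/K[1,1]*d,-d,1])
    return (T@p)[:3]
def cloud(cam,d):
    c=calibration(cam);K=np.array(c["intrinsics"]);T=np.array(c["cam_to_world"])
    v,u=np.mgrid[:d.shape[0],:d.shape[1]]
    p=np.stack([(u-K[0,2])/K[0,0]*d,-(v-K[1,2])/K[1,1]*d,-d,np.ones_like(d)],-1)
    return (p@T.T)[...,:3]
E
python3 - <<'E'
from h import *
for n in ["scene","top"]:
    im,d=read_camera(n); cv2.imwrite(f"pics/{n}0.png",im[...,::-1]); np.save(f"{n}0.npy",d)
    C=cloud(n,d); print(n,calibration(n).keys(),np.array(calibration(n)["cam_to_world"])[:3,3].round(2))
    for t in ["box","tray_handle","tray_floor","tin","tin_mouth","canister","pot","padlock","hinge_open","catch","staple","large_cell"]:
        for r in pinpoint(n,t)[:2]:
            u,v=map(int,np.round(r["uv"])); 
            print(t,round(r["conf"],2),u,v,C[v,u].round(3) if 0<=v<400 and 0<=u<640 else None)
o=get_obs();print(o)
E
```

```text
pics
scene dict_keys(['intrinsics', 'cam_to_world']) [0.87 0.4  1.04]
box 0.93 327 178 [ 0.5   -0.139  0.071]
tray_handle 0.72 328 147 [ 0.476 -0.172  0.149]
tray_floor 0.93 323 161 [ 0.481 -0.187  0.076]
tray_floor 0.73 360 341 [0.674 0.252 0.098]
tin 0.89 417 259 [0.446 0.165 0.066]
tin 0.43 399 316 [0.552 0.242 0.025]
tin_mouth 0.66 429 229 [0.404 0.137 0.131]
canister 0.93 360 340 [0.675 0.251 0.105]
canister 0.25 327 179 [ 0.502 -0.135  0.073]
pot 0.61 464 344 [0.493 0.372 0.084]
padlock 0.96 403 313 [0.538 0.241 0.019]
hinge_open 0.73 265 126 [ 0.529 -0.431  0.006]
catch 0.78 335 144 [ 0.429 -0.208  0.089]
staple 0.87 304 304 [0.716 0.094 0.002]
top dict_keys(['intrinsics', 'cam_to_world']) [ 0.49 -0.03  1.41]
box 0.76 358 225 [ 0.477 -0.161  0.149]
box 0.69 363 232 [ 0.456 -0.184  0.076]
tray_handle 0.73 368 226 [ 0.475 -0.19   0.146]
tray_handle 0.44 228 162 [0.643 0.207 0.127]
tray_floor 0.89 365 232 [ 0.456 -0.19   0.073]
tin 0.62 255 240 [0.426 0.125 0.112]
tin_mouth 0.63 242 245 [0.407 0.169 0.056]
canister 0.82 227 162 [0.641 0.207 0.141]
pot 0.7 179 222 [0.469 0.372 0.0
[... 249 characters left out ...]
188  0.071]
{'time_s': 1.3, 'qpos': array([-62.96337077,  18.39161222,  -4.015695  ,  83.10927931,
         1.29723596,  78.54138681,  -3.25925988]), 'joint_velocities': array([-0.10088744,  0.0016222 ,  0.01560687,  0.09201545,  0.06473496,
       -0.02056411, -0.08282682]), 'effort': array([-4.54583460e-04, -4.91111434e+01, -4.03336175e-01, -3.12768066e+01,
       -6.36704662e-02,  3.34598694e-02,  2.83939238e-05]), 'tool_pos': array([0.28731692, 0.58305638, 0.22257485]), 'tool_rot': array([1.79997019e+02, 5.16835587e-03, 1.53773005e+02]), 'force': array([-0.02056314,  0.36153559, -0.61394851]), 'wrist_torque': array([0.01213063, 0.00437069, 0.0342938 ]), 'grip_width': 0.08687951671565759}
```

View pictures.

View pics/top0.png

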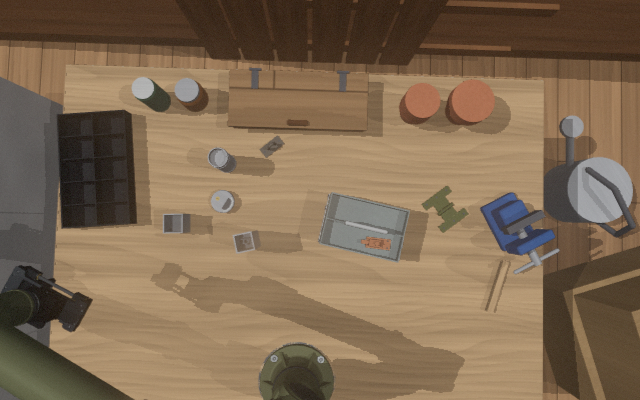

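View pics/scene0.png

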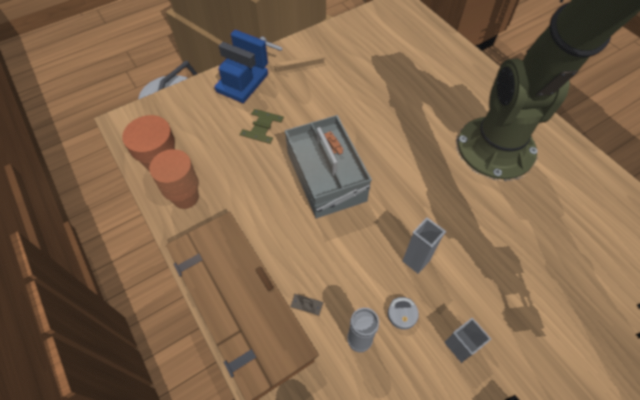

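```bash
python3 - <<'E'
from h import *
for n in ["top","scene"]:
    C=cloud(n,np.load(n+"0.npy")); X,Y,Z=C[...,0],C[...,1],C[...,2]
    def show(l,m):
        p=C[m]; 
        if len(p)<5: print(n,l,len(p));return
        r=cv2.minAreaRect((p[:,:2]*1000).astype(np.float32)); print(n,l,len(p),"c",np.round(r[0],1),"sz",np.round(r[1],1),"ang",round(r[2],1),"z",np.percentile(p[:,2],[5,50,95]).round(3))
    b=(abs(X-.46)<.15)&(abs(Y+.17)<.18)
    show("boxall",b&(Z>.06)&(Z<.12)); show("rim",b&(Z>.095)&(Z<.115)); show("handle",b&(Z>.13)&(Z<.16))
    t=(abs(X-.42)<.1)&(abs(Y-.14)<.07)
    show("tin",t&(Z>.03)); show("tintop",t&(Z>.148)&(Z<.17)); show("counter",(abs(X-.35)<.05)&(abs(Y)<.05))
    for x,l in [((.65,.22),"can"),((.54,.24),"padlock"),((.71,.1),"staple")]: show(l,(abs(X-x[0])<.06)&(abs(Y-x[1])<.06)&(Z>.012))
E
```

```text
top boxall 4247 c [ 471.8 -185. ] sz [242.  153.2] ang 78.3 z [0.07  0.076 0.106]
top rim 527 c [ 472.3 -182.7] sz [235.4 153.2] ang 78.3 z [0.097 0.105 0.11 ]
top handle 187 c [ 472.  -184.2] sz [119.4  11.8] ang 78.2 z [0.143 0.148 0.153]
top tin 383 c [421.8 149.6] sz [51.8 52.3] ang 13.8 z [0.043 0.114 0.163]
top tintop 127 c [421.8 149.6] sz [51.8 52.3] ang 13.8 z [0.151 0.161 0.165]
top counter 1073 c [3.5e+02 1.0e-01] sz [99.7 99.9] ang 89.8 z [-0.004  0.001  0.005]
top can 499 c [651.2 230.5] sz [54.4 55.2] ang 2.9 z [0.029 0.133 0.151]
top padlock 430 c [535.7 237.8] sz [70.1 67.8] ang 35.5 z [0.019 0.025 0.029]
top staple 268 c [734.7 100.3] sz [118.8  70.5] ang 90.0 z [0.021 0.074 0.079]
scene boxall 4773 c [ 474.3 -182.5] sz [241.6 154.2] ang 78.4 z [0.07  0.075 0.104]
scene rim 871 c [ 473.7 -185.1] sz [236.3 154.2] ang 78.4 z [0.096 0.103 0.107]
scene handle 208 c [ 474.3 -183.4] sz [120.4  12.6] ang 78.5 z [0.136 0.145 0.149]
scene tin 1164 c [423.2 150.1] sz [55. 52.] ang 14.0 z [0.043 0.118 0.16 ]
scene tintop 260 c [423.2 150.1] sz [55. 52.] ang 14.0 z [0.149 0.158 0.162]
scene counter 1183 c [3.5e+02 1.0e-01] sz [100.   99.9] ang 89.9 z [-0.004 -0.001  0.003]
scene can 1038 c [655.6 233.2] sz [54.5 56. ] ang 59.4 z [0.029 0.132 0.15 ]
scene padlock 748 c [537.8 238.5] sz [71.8 67.1] ang 52.2 z [0.019 0.023 0.027]
scene staple 342 c [735.7  99.9] sz [118.9  68.5] ang 89.9 z [0.029 0.072 0.076]
```

```bash
cat >> h.py <<'E'
def go(p,yaw=None):
    "shift in tool axes + turn to reach world p,yaw"
    o=get_obs(); Q=R.from_euler("xyz",o["tool_rot"],degrees=True)
    s=Q.inv().apply(np.array(p)-o["tool_pos"])
    t=0 if yaw is None else -((yaw-o["tool_rot"][2]+180)%360-180)
    return s.round(4),round(t,2)
B=np.array([.473,-.184]);bx=np.array([np.cos(np.radians(78.4)),np.sin(np.radians(78.4))]);by=np.array([-bx[1],bx[0]])
def bw(x,y,z): return [*(B+x*bx+y*by),z]
E
python3 - <<'E'
from h import *
print(go([.47,.2,.223],130)); print(go([.473,-.184,.19],78.4))
E
```

```text
(array([-0.3332, -0.2629, -0.0004]), np.float64(23.77))
(array([-0.5055, -0.606 ,  0.0326]), np.float64(75.37))
```

Emit:
drive_tool --moves "-0.02 -0.015 0 2 1; -0.055 -0.042 0 4 1; -0.09 -0.071 0 8 1; -0.126 -0.1 0 14 1; -0.162 -0.128 0 20 1; -0.198 -0.156 0 27 1; -0.234 -0.185 0 34 1; -0.27 -0.213 0 41 1" --grip_force 25

```text
time_s: 2.1
tool_pos: [0.436, 0.2709, 0.2229]
tool_rot: [179.9, -0.0, 112.5]
force: [1.1, -1.4, -0.4]
grip_width: 0.0868
```

```bash
python3 - <<'E'
from h import *
print(go([.473,-.184,.19],78.4)); o=get_obs(); print(o["tool_pos"],o["tool_rot"],o["qpos"].round(1))
E
```

```text
(array([-0.4345, -0.1398,  0.0326]), np.float64(34.08))
[0.43596701 0.27086597 0.22294149] [ 1.79945929e+02 -2.37026067e-02  1.12483961e+02] [-45.3   1.5  10.7 102.7  -0.3  75.8 -12. ]
```

Emit:
drive_tool --moves "-0.04 -0.013 0 4 1; -0.087 -0.028 0 8 1; -0.134 -0.043 0 13 1; -0.181 -0.058 0 18 1; -0.228 -0.073 0 23 1; -0.275 -0.088 0 28 1; -0.322 -0.103 0.01 32 1; -0.365 -0.117 0.02 34 1"

```text
time_s: 2.9
tool_pos: [0.469, -0.1116, 0.2031]
tool_rot: [179.9, -0.1, 78.6]
force: [1.5, 0.4, -0.2]
grip_width: 0.0867
```

```bash
python3 - <<'E'
from h import *
print(go([.473,-.184,.127],78.4)); o=get_obs(); print(o["tool_pos"],o["tool_rot"],o["qpos"].round(1))
E
```

```text
(array([-0.0703,  0.0181,  0.0761]), np.float64(0.21))
[ 0.46897197 -0.11156416  0.20312154] [ 1.79862885e+02 -5.56228543e-02  7.86076938e+01] [-24.2  -3.1  33.7 108.9   1.7  73.5  -2.5]
```

Emit:
drive_tool --moves "-0.035 0.009 0 0.2 1; -0.068 0.018 0.005 0.2 1; -0.070 0.018 0.03 0.2 1; -0.070 0.018 0.06 0.2 1; -0.070 0.018 0.078 0.2 1; -0.070 0.018 0.078 0.2 1; -0.070 0.018 0.078 0.2 -1; -0.070 0.018 0.078 0.2 -1"

```text
time_s: 3.7
tool_pos: [0.4738, -0.1815, 0.126]
tool_rot: [179.9, -0.0, 78.6]
force: [0.2, -0.4, 0.4]
grip_width: 0.0777
```

Emit:
drive_tool --moves "0 0 0 0 -1; 0 0 0 0 -1; 0 0 0 0 -1; 0 0 0 0 -1; 0 0 0 0 -1; 0 0 0 0 -1; 0 0 0 0 -1; 0 0 0 0 -1"

```text
time_s: 4.5
tool_pos: [0.4728, -0.1813, 0.1245]
tool_rot: [-180.0, -0.0, 78.6]
force: [-0.3, -0.0, -0.8]
grip_width: 0.015
```

```bash
python3 - <<'E'
from h import *
o=get_obs(); print(o["tool_pos"],o["tool_rot"],o["qpos"].round(1),o["force"])
p0=o["tool_pos"]
for q in np.arange(0,2.4,.1):
    s=.1*(np.cos(q+.326)-.947),.1*(np.sin(q+.326)-.320)
    print(q.round(2),go([*(p0[:2]+by*s[0]),p0[2]+s[1]])[0])
E
```

```text
[ 0.47276962 -0.18129862  0.1245231 ] [-1.79997740e+02 -3.19165153e-03  7.85712287e+01] [-19.1   5.4  39.3 111.6  -3.8  64.3  10.3] [-0.32985607 -0.00505671 -0.80168485]
0.0 [ 0. -0. -0.]
0.1 [-0.      0.0036 -0.0093]
0.2 [-0.      0.0082 -0.0182]
0.3 [-0.      0.0137 -0.0266]
0.4 [-0.0001  0.0199 -0.0344]
0.5 [-0.0001  0.0269 -0.0415]
0.6 [-0.0001  0.0346 -0.0479]
0.7 [-0.0001  0.0429 -0.0535]
0.8 [-0.0002  0.0517 -0.0583]
0.9 [-0.0002  0.0609 -0.0621]
1.0 [-0.0002  0.0705 -0.065 ]
1.1 [-0.0002  0.0803 -0.067 ]
1.2 [-0.0003  0.0902 -0.0679]
1.3 [-0.0003  0.1002 -0.0679]
1.4 [-0.0003  0.1102 -0.0668]
1.5 [-0.0004  0.1199 -0.0648]
1.6 [-0.0004  0.1295 -0.0618]
1.7 [-0.0004  0.1387 -0.0578]
1.8 [-0.0004  0.1474 -0.053 ]
1.9 [-0.0005  0.1556 -0.0473]
2.0 [-0.0005  0.1632 -0.0408]
2.1 [-0.0005  0.1702 -0.0336]
2.2 [-0.0005  0.1763 -0.0258]
2.3 [-0.0005  0.1817 -0.0173]
```

Emit:
drive_tool --moves "0 0 0 0 -1; 0 0.001 -0.002 0 -1; 0 0.003 -0.007 0 -1; 0 0.006 -0.014 0 -1; 0 0.011 -0.022 0 -1; 0 0.017 -0.031 0 -1; 0 0.023 -0.038 0 -1; 0 0.0305 -0.045 0 -1" --grip_force 30

```text
time_s: 5.3
tool_pos: [0.5031, -0.1876, 0.1705]
tool_rot: [180.0, -0.0, 78.6]
force: [-3.2, -0.6, -3.3]
grip_width: 0.011
```

```bash
python3 - <<'E'
from h import *
o=get_obs(); print(o["tool_pos"],o["tool_rot"],o["qpos"].round(1),o["force"],o["grip_width"])
p0=np.array([ 0.47276962 ,-0.18129862,  0.1245231 ])
for q in np.arange(0.5,2.4,.1):
    s=.1*(np.cos(q+.326)-.947),.1*(np.sin(q+.326)-.320)
    print(q.round(2),go([*(p0[:2]+by*s[0]),p0[2]+s[1]])[0])
E
```

```text
[ 0.50308619 -0.18756007  0.17046653] [ 1.79989272e+02 -9.35766495e-03  7.85685190e+01] [-18.8   7.1  39.5 104.5  -4.8  70.   10.7] [-3.19561003 -0.5626598  -3.31351774] 0.010979365881854735
0.5 [ 0.     -0.004   0.0044]
0.6 [ 0.      0.0036 -0.002 ]
0.7 [ 0.      0.0119 -0.0076]
0.8 [-0.      0.0207 -0.0123]
0.9 [-0.      0.0299 -0.0162]
1.0 [-0.0001  0.0395 -0.0191]
1.1 [-0.0001  0.0493 -0.021 ]
1.2 [-0.0001  0.0593 -0.0219]
1.3 [-0.0002  0.0693 -0.0219]
1.4 [-0.0002  0.0792 -0.0208]
1.5 [-0.0002  0.089  -0.0188]
1.6 [-0.0002  0.0985 -0.0158]
1.7 [-0.0003  0.1077 -0.0119]
1.8 [-0.0003  0.1165 -0.007 ]
1.9 [-0.0003  0.1247 -0.0013]
2.0 [-0.0004  0.1323  0.0052]
2.1 [-0.0004  0.1392  0.0124]
2.2 [-0.0004  0.1454  0.0202]
2.3 [-0.0004  0.1507  0.0287]
```

Emit:
drive_tool --moves "0 0.008 -0.005 0 -1; 0 0.017 -0.0105 0 -1; 0 0.027 -0.015 0 -1; 0 0.038 -0.0188 0 -1; 0 0.049 -0.021 0 -1; 0 0.060 -0.022 0 -1; 0 0.070 -0.0218 0 -1; 0 0.079 -0.0208 0 -1"

```text
time_s: 6.1
tool_pos: [0.582, -0.2039, 0.1909]
tool_rot: [179.8, 0.1, 78.6]
force: [0.0, -3.2, 0.6]
grip_width: 0.0107
```

```bash
python3 - <<'E'
from h import *
o=get_obs(); print(o["tool_pos"],o["tool_rot"],o["qpos"].round(1),o["force"],o["grip_width"])
p0=np.array([ 0.47276962 ,-0.18129862,  0.1245231 ])
for q in np.arange(1.4,2.45,.1):
    s=.1*(np.cos(q+.326)-.947),.1*(np.sin(q+.326)-.320)
    print(q.round(2),go([*(p0[:2]+by*s[0]),p0[2]+s[1]])[0])
E
```

```text
[ 0.5819625  -0.20386318  0.19092942] [1.79849675e+02 5.30610567e-02 7.85691188e+01] [-15.1  17.6  39.2  92.1 -11.4  74.3  14.4] [ 2.77373768e-03 -3.21236765e+00  5.54228196e-01] 0.01068874925039573
1.4 [ 0.0002 -0.0013 -0.0004]
1.5 [0.0001 0.0084 0.0017]
1.6 [0.0001 0.018  0.0047]
1.7 [0.0001 0.0271 0.0087]
1.8 [0.0001 0.0359 0.0135]
1.9 [0.     0.0441 0.0192]
2.0 [0.     0.0517 0.0257]
2.1 [0.     0.0586 0.033 ]
2.2 [-0.      0.0647  0.0408]
2.3 [-0.      0.0701  0.0493]
2.4 [-0.      0.0745  0.0582]
```

Emit:
drive_tool --moves "0 0.009 0.002 0 -1; 0 0.018 0.005 0 -1; 0 0.0275 0.009 0 -1; 0 0.0365 0.0137 0 -1; 0 0.0447 0.0195 0 -1; 0 0.0522 0.026 0 -1; 0 0.059 0.033 0 -1; 0 0.065 0.041 0 -1"

```text
time_s: 6.9
tool_pos: [0.6454, -0.217, 0.1487]
tool_rot: [179.8, 0.1, 78.6]
force: [4.3, -5.6, -0.9]
grip_width: 0.0111
```

Emit:
drive_tool --moves "0 0.0025 0.0035 0 -1; 0 0.005 0.0075 0 -1; 0 0.006 0.010 0 -1; 0 0.006 0.010 0 -1; 0 0.006 0.010 0 -1; 0 0.006 0.010 0 -1; 0 0.006 0.010 0 0; 0 0.006 0.010 0 0"

```text
time_s: 7.7
tool_pos: [0.6496, -0.2154, 0.1385]
tool_rot: [-179.9, -0.1, 78.6]
force: [-0.1, 0.8, -0.6]
grip_width: 0.0205
```

```bash
python3 - <<'E'
from h import *
o=get_obs(); print(o["tool_pos"],o["tool_rot"],o["qpos"].round(1),o["force"],o["grip_width"])
print(.473+.181*.98,-.184-.181*.201)
E
```

```text
[ 0.64955873 -0.21543648  0.13851671] [-1.79892029e+02 -1.43185312e-01  7.86138575e+01] [-10.5  28.7  36.9  84.8 -17.8  72.5  17. ] [-0.1447807   0.84236981 -0.63208378] 0.020473041136321216
0.65038 -0.220381
```

Emit:
drive_tool --moves "0 0 0 0 1; 0 0 0 0 1; 0 0 0 0 1; 0 0 0 0 1; 0 0 -0.03 0 1; 0 0 -0.07 0 1; 0 -0.02 -0.11 0 1; 0.02 -0.05 -0.12 0 1"

```text
time_s: 8.5
tool_pos: [0.6057, -0.1922, 0.2643]
tool_rot: [179.6, 0.2, 78.3]
force: [0.9, 0.1, 0.9]
grip_width: 0.0819
```

```bash
python3 - <<'E'
from h import *
o=get_obs(); print(o["tool_pos"],o["tool_rot"],o["qpos"].round(1),o["force"],o["grip_width"])
print(go([.4225,.15,.25],104.))
E
```

```text
[ 0.60567714 -0.1921805   0.26426   ] [179.55286319   0.19788436  78.2642222 ] [-16.   17.7  39.6  83.5 -11.2  82.3  11.9] [0.87593332 0.09913049 0.87676514] 0.08189580102999273
(array([ 0.2978, -0.249 ,  0.0113]), np.float64(-25.74))
```

Emit:
drive_tool --moves "0.03 -0.025 0 -2 1; 0.067 -0.056 0 -5 1; 0.105 -0.088 0 -9 1; 0.143 -0.12 0 -13 1; 0.181 -0.152 0 -17 1; 0.219 -0.183 0 -21 1; 0.257 -0.215 0.005 -24 1; 0.288 -0.241 0.01 -25.7 1"

```text
time_s: 9.3
tool_pos: [0.4239, 0.145, 0.2497]
tool_rot: [179.9, -0.1, 104.5]
force: [0.5, 0.7, -0.4]
grip_width: 0.0872
```

```bash
python3 - <<'E'
from h import *
o=get_obs(); print(o["tool_pos"],o["tool_rot"],o["qpos"].round(1),o["force"],o["grip_width"])
print(go([.4225,.15,.105],104.))
for n in ["scene","top"]:
    im,d=read_camera(n); cv2.imwrite(f"pics/{n}1.png",im[...,::-1]); np.save(f"{n}1.npy",d)
    C=cloud(n,d); D=C[...,:2]-B; bxx=D@bx; byy=D@by; Z=C[...,2]
    print(n)
    for l,x0,x1 in [("+xwall",.108,.13),("+x mid",.09,.108),("divider",.03,.046)]:
        for y0 in np.arange(-.11,.1,.02):
            m=(bxx>x0)&(bxx<x1)&(byy>=y0)&(byy<y0+.02)
            if m.sum()>2: print(l,y0.round(2),m.sum(),np.percentile(Z[m],[50,95,100]).round(3))
im=cv2.imread("pics/scene1.png"); cv2.imwrite("pics/crop1.png",cv2.resize(im[60:260,200:460],None,fx=3,fy=3))
E
```

```text
[0.42385067 0.14496508 0.24969896] [ 1.79929601e+02 -7.54843134e-02  1.04480331e+02] [-42.9  -8.3  18.8 108.4   2.6  79.4 -10.3] [ 0.47308122  0.73914976 -0.38067221] 0.08723443022850698
(array([ 0.005 , -0.0002,  0.1447]), np.float64(0.48))
scene
+xwall -0.11 123 [0.066 0.106 0.125]
+xwall -0.09 128 [0.026 0.084 0.092]
+xwall -0.07 147 [0.022 0.072 0.078]
+xwall -0.05 148 [0.026 0.069 0.074]
+xwall -0.03 138 [0.023 0.069 0.073]
+xwall -0.01 140 [0.024 0.068 0.072]
+xwall 0.01 141 [0.025 0.069 0.071]
+xwall 0.03 140 [0.022 0.069 0.071]
+xwall 0.05 135 [0.028 0.07  0.072]
+xwall 0.07 73 [-0.     0.068  0.073]
+xwall 0.09 52 [-0.001  0.001  0.002]
+x mid -0.11 56 [-0.     0.123  0.127]
+x mid -0.09 53 [0.001 0.07  0.072]
+x mid 0.07 36 [0.056 0.069 0.071]
+x mid 0.09 40 [-0.     0.002  0.004]
divider -0.11 15 [0.121 0.125 0.125]
divider -0.09 46 [0.023 0.07  0.072]
divider -0.07 55 [0.026 0.045 0.045]
divider -0.05 76 [0.023 0.045 0.047]
divider -0.03 70 [0.025 0.044 0.047]
divider -0.01 75 [0.023 0.044 0.047]
divider 0.01 79 [0.022 0.046 0.048]
divider 0.03 79 [0.023 0.045 0.048]
divi
[... 594 characters left out ...]
12 0.019 0.02 ]
+x mid -0.05 39 [0.013 0.018 0.021]
+x mid -0.03 37 [0.014 0.017 0.017]
+x mid -0.01 41 [0.014 0.019 0.023]
+x mid 0.01 39 [0.014 0.018 0.019]
+x mid 0.03 38 [0.004 0.013 0.016]
+x mid 0.05 41 [0.004 0.009 0.01 ]
+x mid 0.07 38 [0.005 0.072 0.073]
+x mid 0.09 36 [0.001 0.005 0.008]
divider -0.11 49 [0.001 0.125 0.127]
divider -0.09 30 [0.005 0.071 0.074]
divider -0.07 33 [0.008 0.047 0.049]
divider -0.05 33 [0.009 0.048 0.051]
divider -0.03 31 [0.007 0.049 0.054]
divider -0.01 33 [0.006 0.046 0.048]
divider 0.01 34 [0.009 0.048 0.049]
divider 0.03 33 [0.008 0.049 0.05 ]
divider 0.05 35 [0.007 0.048 0.049]
divider 0.07 33 [0.005 0.073 0.077]
divider 0.09 34 [0.001 0.006 0.007]
```

View pics/crop1.png

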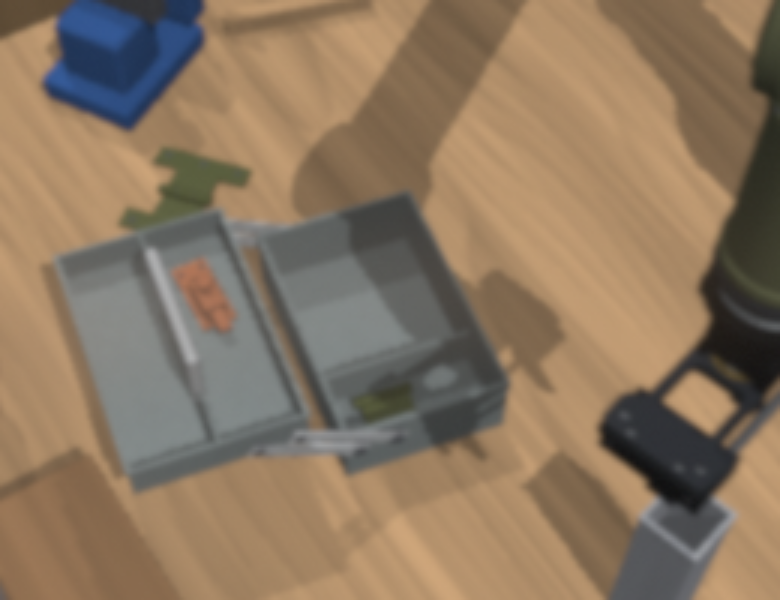

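Emit:
drive_tool --moves "0.005 0 0.03 0.5 1; 0.005 0 0.07 0.5 1; 0.005 0 0.11 0.5 1; 0.005 0 0.135 0.5 1; 0.005 0 0.1445 0.5 1; 0.005 0 0.1445 0.5 1; 0.005 0 0.1445 0.5 -1; 0.005 0 0.1445 0.5 -1" --grip_force 15

```text
time_s: 10.2
tool_pos: [0.4257, 0.1478, 0.1066]
tool_rot: [179.8, -0.0, 103.8]
force: [0.3, -0.2, -0.1]
grip_width: 0.0776
```

Emit:
drive_tool --moves "0 0 0 0 -1; 0 0 0 0 -1; 0 0 0 0 -1; 0 0 0 0 -1; 0 0 0 0 -1; 0 0 0 0 -1; 0 0 -0.01 0 -1; 0 0 -0.03 0 -1"

```text
time_s: 11.0
tool_pos: [0.4227, 0.1465, 0.1336]
tool_rot: [-179.8, 0.1, 103.8]
force: [0.0, 0.2, -3.3]
grip_width: 0.05
```

```bash
python3 - <<'E'
from h import *
o=get_obs(); print(o["tool_pos"],o["tool_rot"],o["qpos"].round(1),o["force"],o["grip_width"])
print(go([.4225,.15,.25],78.4)); print(bw(.165,.015,.25),go(bw(.165,.015,.25),78.4))
E
```

```text
[0.42271686 0.14647406 0.13355291] [-1.79767022e+02  8.85548813e-02  1.03771420e+02] [-42.6  -3.1  19.6 117.6   1.2  65.6  -9.7] [ 0.03652891  0.15232224 -3.28898278] 0.04999731032085413
(array([ 0.0033,  0.0002, -0.1165]), np.float64(25.37))
[np.float64(0.49148422824509397), np.float64(-0.019353914998918753), 0.25] (array([-0.1776,  0.0268, -0.1163]), np.float64(25.37))
```

Emit:
drive_tool --moves "-0.01 0.002 -0.03 3 -1; -0.035 0.005 -0.045 6 -1; -0.065 0.01 -0.045 10 -1; -0.095 0.015 -0.045 14 -1; -0.125 0.019 -0.04 18 -1; -0.15 0.023 -0.03 22 -1; -0.17 0.026 -0.018 25 -1; -0.1776 0.0268 -0.012 25.4 -1"

```text
time_s: 11.8
tool_pos: [0.4923, -0.0214, 0.1459]
tool_rot: [-180.0, 0.1, 78.2]
force: [0.2, 0.1, -4.0]
grip_width: 0.0497
```

```bash
cat > tr.py <<'E'
from h import *
import sys
o=get_obs(); print(o["time_s"],o["tool_pos"],o["tool_rot"],o["force"],o["grip_width"])
for d,h in [(-50,90),(-25,88),(0,85),(12,79),(25,70),(33,60),(40,50),(48,40),(55,30),(60,22),(65,14),(65,10),(65,6),(68,4),(70,2)]:
    print(d,h,go(bw(.115-d/1e3,.015,.072+h/1e3-.019),78.4))
E
python3 tr.py
```

```text
11.8 [ 0.49234323 -0.02137084  0.1459437 ] [-1.79953979e+02  9.85427307e-02  7.81529398e+01] [ 0.16644561  0.07727942 -4.0341346 ] 0.04974850890269203
-50 90 (array([ 0.0018, -0.0013,  0.0029]), np.float64(-0.25))
-25 88 (array([-0.0232, -0.0011,  0.005 ]), np.float64(-0.25))
0 85 (array([-0.0482, -0.001 ,  0.008 ]), np.float64(-0.25))
12 79 (array([-0.0602, -0.001 ,  0.014 ]), np.float64(-0.25))
25 70 (array([-0.0732, -0.0009,  0.0231]), np.float64(-0.25))
33 60 (array([-0.0811, -0.0009,  0.0331]), np.float64(-0.25))
40 50 (array([-0.0881, -0.0008,  0.0431]), np.float64(-0.25))
48 40 (array([-0.0961, -0.0008,  0.0531]), np.float64(-0.25))
55 30 (array([-0.1031, -0.0008,  0.0631]), np.float64(-0.25))
60 22 (array([-0.1081, -0.0007,  0.0711]), np.float64(-0.25))
65 14 (array([-0.1131, -0.0007,  0.0791]), np.float64(-0.25))
65 10 (array([-0.1131, -0.0007,  0.0831]), np.float64(-0.25))
65 6 (array([-0.1131, -0.0007,  0.0871]), np.float64(-0.25))
68 4 (array([-0.116 , -0.0007,  0.0891]), np.float64(-0.25))
70 2 (array([-0.118 , -0.0007,  0.0911]), np.float64(-0.25))
```

Push in gently to about 50° first, then look.

Emit:
drive_tool --moves "-0.012 -0.001 0.002 0 -1; -0.024 -0.001 0.005 0 -1; -0.036 -0.001 0.006 0 -1; -0.048 -0.001 0.008 0 -1; -0.055 -0.001 0.011 0 -1; -0.061 -0.001 0.015 0 -1; -0.067 -0.001 0.019 0 -1; -0.073 -0.001 0.023 0 -1"

```text
time_s: 12.6
tool_pos: [0.4777, -0.0902, 0.1242]
tool_rot: [179.9, -0.0, 78.4]
force: [1.8, 3.5, 4.8]
grip_width: 0.0495
```

```bash
python3 tr.py; python3 - <<'E'
from h import *
im,d=read_camera("scene"); cv2.imwrite("pics/crop2.png",cv2.resize(im[80:280,220:480,::-1],None,fx=3,fy=3))
E
```

```text
12.6 [ 0.47772983 -0.09022521  0.12420422] [ 1.79889904e+02 -3.57679069e-02  7.84124021e+01] [1.78245797 3.52901459 4.83576103] 0.04953405802485849
-50 90 (array([ 0.0722, -0.0007, -0.0188]), np.float64(0.01))
-25 88 (array([ 0.0472, -0.0007, -0.0168]), np.float64(0.01))
0 85 (array([ 0.0222, -0.0007, -0.0138]), np.float64(0.01))
12 79 (array([ 0.0102, -0.0008, -0.0078]), np.float64(0.01))
25 70 (array([-0.0028, -0.0008,  0.0012]), np.float64(0.01))
33 60 (array([-0.0108, -0.0008,  0.0112]), np.float64(0.01))
40 50 (array([-0.0178, -0.0008,  0.0212]), np.float64(0.01))
48 40 (array([-0.0258, -0.0008,  0.0312]), np.float64(0.01))
55 30 (array([-0.0328, -0.0009,  0.0412]), np.float64(0.01))
60 22 (array([-0.0378, -0.0009,  0.0492]), np.float64(0.01))
65 14 (array([-0.0428, -0.0009,  0.0572]), np.float64(0.01))
65 10 (array([-0.0428, -0.0009,  0.0612]), np.float64(0.01))
65 6 (array([-0.0429, -0.0009,  0.0652]), np.float64(0.01))
68 4 (array([-0.0459, -0.0009,  0.0672]), np.float64(0.01))
70 2 (array([-0.0479, -0.0009,  0.0692]), np.float64(0.01))
```

View pics/crop2.png

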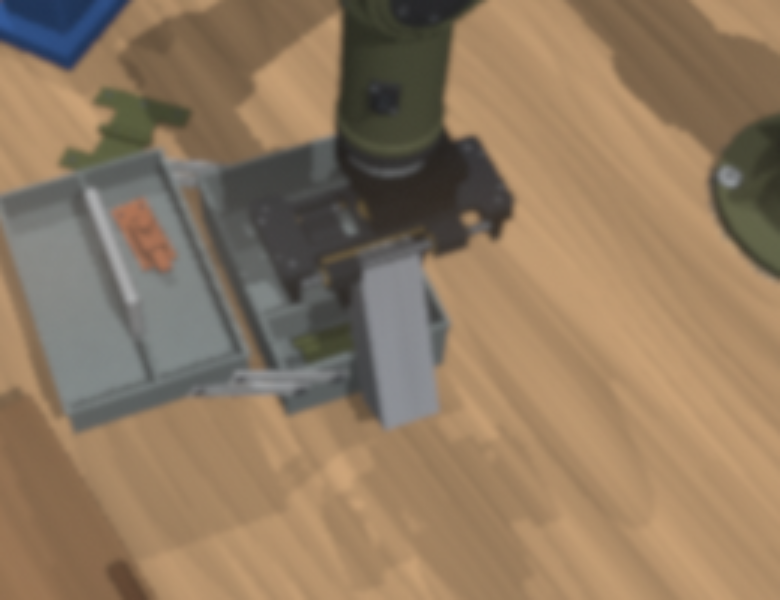

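Emit:
drive_tool --moves "-0.007 -0.001 0.006 0 -1; -0.012 -0.001 0.013 0 -1; -0.018 -0.001 0.021 0 -1; -0.022 -0.001 0.026 0 -1; -0.026 -0.001 0.031 0 -1; -0.03 -0.001 0.036 0 -1; -0.033 -0.001 0.041 0 -1; -0.033 -0.001 0.041 0 -1"

```text
time_s: 13.45
tool_pos: [0.4688, -0.1249, 0.0826]
tool_rot: [180.0, 0.2, 78.3]
force: [1.4, -0.9, 0.7]
grip_width: 0.0501
```

```bash
python3 tr.py; python3 - <<'E'
from h import *
im,d=read_camera("scene"); cv2.imwrite("pics/crop3.png",cv2.resize(im[80:280,220:480,::-1],None,fx=3,fy=3))
C=cloud("scene",d);D=C[...,:2]-B;X=D@bx;Y=D@by;Z=C[...,2]
for x in np.arange(.06,.24,.01):
    m=(abs(X-x)<.005)&(abs(Y-.015)<.015)&(Z>.03); 
    if m.sum()>2: print(x.round(2),m.sum(),np.percentile(Z[m],[50,95]).round(3))
E
```

```text
13.45 [ 0.46884982 -0.12493775  0.08258751] [1.79983069e+02 1.75294269e-01 7.82645333e+01] [ 1.36013536 -0.86920588  0.70715425] 0.050073701241954184
-50 90 (array([ 0.1078,  0.0007, -0.0607]), np.float64(-0.14))
-25 88 (array([ 0.0828,  0.0008, -0.0587]), np.float64(-0.14))
0 85 (array([ 0.0578,  0.0008, -0.0556]), np.float64(-0.14))
12 79 (array([ 0.0458,  0.0008, -0.0496]), np.float64(-0.14))
25 70 (array([ 0.0329,  0.0009, -0.0405]), np.float64(-0.14))
33 60 (array([ 0.0249,  0.0009, -0.0305]), np.float64(-0.14))
40 50 (array([ 0.0179,  0.0009, -0.0205]), np.float64(-0.14))
48 40 (array([ 0.0099,  0.0009, -0.0104]), np.float64(-0.14))
55 30 (array([ 0.003 ,  0.0009, -0.0004]), np.float64(-0.14))
60 22 (array([-0.002 ,  0.0009,  0.0076]), np.float64(-0.14))
65 14 (array([-0.007 ,  0.001 ,  0.0156]), np.float64(-0.14))
65 10 (array([-0.007 ,  0.001 ,  0.0196]), np.float64(-0.14))
65 6 (array([-0.0069,  0.001 ,  0.0236]), np.float64(-0.14))
68 4 (array([-0.0099,  0.001 ,  0.0256]), np.float64(-0.14))
70 2 (array([-0.0119,  0.001 ,  0.0276]), np.float64(-0.14))
0.06 104 [0.49  0.507]
0.07 100 [0.491 0.507]
0.08 244 [0.202 0.503]
0.09 800 [0.329 0.501]
0.1 594 [0.465 0.501]
0.11 117 [0.431 0.47 ]
0.12 57 [0.122 0.127]
0.13 54 [0.117 0.121]
0.14 57 [0.112 0.117]
0.15 53 [0.107 0.111]
0.16 54 [0.101 0.105]
0.17 55 [0.096 0.1  ]
0.18 52 [0.091 0.095]
0.19 52 [0.086 0.09 ]
```

View pics/crop3.png

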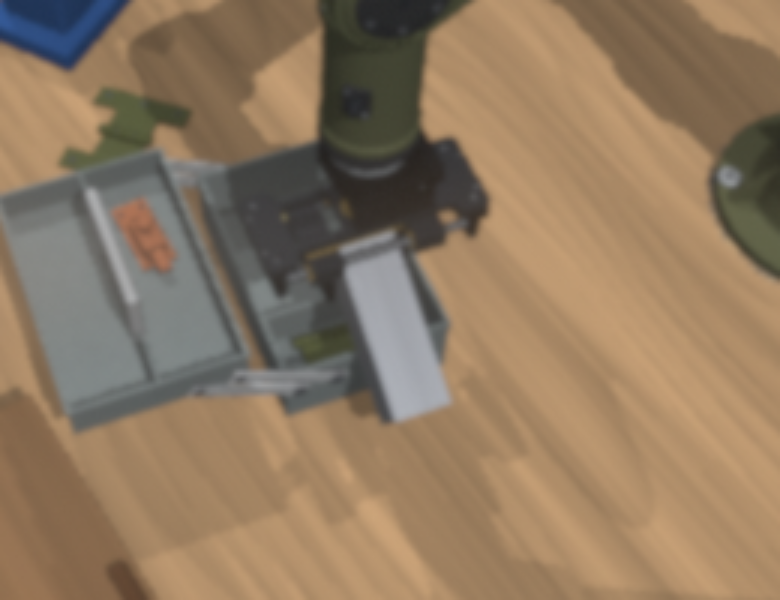

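Emit:
drive_tool --moves "0 0 0 0 -1; 0 0 0 0 -1; 0.003 0 -0.003 0 -1; 0.008 0 -0.008 0 -1; 0.014 0 -0.016 0 -1; 0.022 0 -0.026 0 -1; 0.03 0.001 -0.036 0 -1; 0.04 0.001 -0.046 0 -1" --grip_force 60

```text
time_s: 14.3
tool_pos: [0.4789, -0.0825, 0.1302]
tool_rot: [179.9, -0.0, 78.4]
force: [0.0, -0.2, -4.1]
grip_width: 0.0498
```

Emit:
drive_tool --moves "0.01 0 -0.005 0 -1; 0.02 0 -0.015 0 -1; 0.035 0 -0.03 0 -1; 0.05 0 -0.045 0 -1; 0.07 0 -0.06 0 -1; 0.09 0 -0.065 0 -1; 0.1 0 -0.065 0 -1; 0.1 0 -0.065 0 -1"

```text
time_s: 15.1
tool_pos: [0.4982, 0.0166, 0.1936]
tool_rot: [-180.0, 0.0, 78.6]
force: [-0.2, 0.1, -4.0]
grip_width: 0.0495
```

```bash
cat > look.py <<'E'
from h import *
import sys
o=get_obs(); print(o["time_s"],o["tool_pos"],o["tool_rot"],o["force"],o["grip_width"])
P=np.array([o["tool_pos"][0],o["tool_pos"][1]])-B; px,py=P@bx,P@by; print("tcp in box",px.round(4),py.round(4))
im,d=read_camera("scene"); cv2.imwrite(f"pics/{sys.argv[1]}.png",cv2.resize(im[80:280,220:480,::-1],None,fx=3,fy=3))
C=cloud("scene",d);D=C[...,:2]-B;X=D@bx;Y=D@by;Z=C[...,2]
for z in np.arange(.01,.25,.01):
    m=(abs(Z-z)<.005)&(abs(Y-py)<.012)&(X>.13)&(X<px+.15)
    if m.sum()>2: print(z.round(2),m.sum(),np.percentile(X[m],[5,50,95]).round(3))
E
python3 look.py crop4
```

```text
15.1 [0.49824939 0.01655116 0.19358384] [-1.79956088e+02  1.52753804e-02  7.85550072e+01] [-0.18262169  0.11695658 -3.99312339] 0.04947739825126653
tcp in box 0.2015 0.0156
0.19 13 [0.332 0.336 0.338]
0.2 104 [0.317 0.327 0.336]
0.21 119 [0.298 0.309 0.32 ]
0.22 111 [0.279 0.289 0.3  ]
0.23 109 [0.262 0.271 0.282]
0.24 117 [0.242 0.253 0.262]
```

View pics/crop4.png

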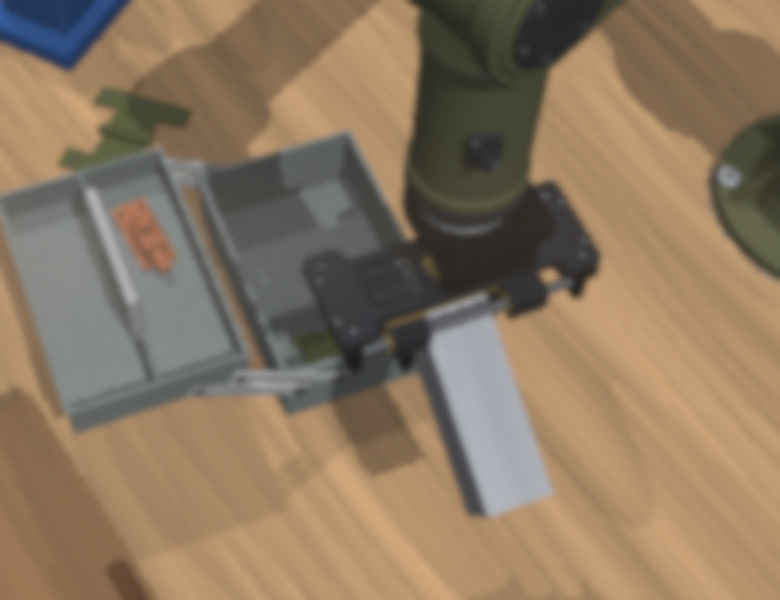

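Emit:
drive_tool --moves "0 0 0.02 0 -1; 0 0 0.04 0 -1; 0 0 0.055 0 -1; 0 0 0.066 0 -1; 0 0 0.068 0 -1; 0 0 0.068 0 -1; 0 0 0.068 0 -1; 0 0 0.068 0 -1" --grip_force 20

```text
time_s: 15.95
tool_pos: [0.4991, 0.0147, 0.1267]
tool_rot: [179.9, -0.0, 78.4]
force: [0.6, 0.0, -3.9]
grip_width: 0.0502
```

```bash
python3 look.py t1
```

```text
15.95 [0.49913588 0.01470682 0.12674632] [ 1.79912706e+02 -4.41843942e-02  7.83668101e+01] [ 0.57683203  0.00796856 -3.90606823] 0.050235685824684066
tcp in box 0.1999 0.0144
0.13 85 [0.32  0.329 0.336]
0.14 100 [0.303 0.312 0.322]
0.15 104 [0.282 0.293 0.303]
0.16 108 [0.263 0.274 0.284]
0.17 91 [0.246 0.256 0.265]
0.18 105 [0.225 0.237 0.248]
0.19 60 [0.208 0.222 0.23 ]
0.2 8 [0.21  0.212 0.215]
0.21 35 [0.224 0.228 0.231]
0.22 13 [0.203 0.222 0.23 ]
0.23 17 [0.222 0.223 0.224]
0.24 24 [0.222 0.223 0.225]
```

Still 28° at 20 N. Reduce further.

Emit:
drive_tool --moves "0 0 0 0 -1; 0 0 0 0 -1; 0 0 0 0 -1; 0 0 0 0 -1; 0 0 0 0 -1; 0 0 0 0 -1; 0 0 0 0 -1; 0 0 0 0 -1" --grip_force 9

```text
time_s: 16.8
tool_pos: [0.4985, 0.0147, 0.1259]
tool_rot: [180.0, -0.0, 78.4]
force: [-0.2, 0.5, -4.3]
grip_width: 0.0497
```

```bash
python3 look.py t2
```

```text
16.8 [0.49851131 0.01473756 0.12590114] [ 1.79992869e+02 -8.28704217e-03  7.83708334e+01] [-0.17786254  0.54349024 -4.27125081] 0.049730833333806373
tcp in box 0.1998 0.015
0.03 6 [0.268 0.271 0.271]
0.04 24 [0.267 0.27  0.272]
0.05 24 [0.264 0.266 0.268]
0.06 27 [0.261 0.264 0.266]
0.07 24 [0.258 0.261 0.263]
0.08 31 [0.255 0.258 0.261]
0.09 25 [0.252 0.255 0.256]
0.1 26 [0.25  0.252 0.254]
0.11 33 [0.247 0.249 0.251]
0.12 29 [0.243 0.246 0.248]
0.13 45 [0.193 0.242 0.245]
0.14 29 [0.238 0.24  0.241]
0.15 59 [0.186 0.235 0.239]
0.16 30 [0.232 0.234 0.236]
0.17 35 [0.214 0.231 0.233]
0.18 33 [0.225 0.228 0.231]
0.19 18 [0.225 0.227 0.228]
0.21 42 [0.223 0.228 0.231]
0.22 6 [0.221 0.221 0.222]
0.23 21 [0.222 0.223 0.224]
0.24 22 [0.223 0.224 0.225]
```

Emit:
drive_tool --moves "0 0 0.006 0 -1; 0 0 0.012 0 -1; 0 0 0.012 0 -1; 0 0 0.012 0 -1; 0 0 0.012 0 -1; 0 0 0.012 0 -1; 0 0 0.012 0 -1; 0 0 0.012 0 -1" --grip_force 5.5

```text
time_s: 17.65
tool_pos: [0.4986, 0.0147, 0.114]
tool_rot: [180.0, -0.0, 78.4]
force: [-0.5, 0.6, -3.7]
grip_width: 0.0504
```

```bash
python3 look.py t3
```

```text
17.65 [0.49855492 0.01472817 0.11399892] [ 1.79984035e+02 -1.12165505e-02  7.83718672e+01] [-0.50781949  0.60411299 -3.67595303] 0.05035222370918553
tcp in box 0.1998 0.0149
0.02 11 [0.269 0.27  0.271]
0.03 23 [0.267 0.268 0.27 ]
0.04 24 [0.263 0.266 0.268]
0.05 29 [0.26  0.262 0.265]
0.06 26 [0.258 0.259 0.262]
0.07 27 [0.254 0.256 0.258]
0.08 23 [0.251 0.253 0.256]
0.09 31 [0.249 0.251 0.255]
0.1 25 [0.246 0.248 0.25 ]
0.11 33 [0.242 0.245 0.248]
0.12 41 [0.193 0.241 0.244]
0.13 33 [0.189 0.239 0.241]
0.14 57 [0.186 0.234 0.238]
0.15 28 [0.231 0.233 0.235]
0.16 34 [0.211 0.231 0.233]
0.17 35 [0.224 0.228 0.231]
0.18 7 [0.225 0.226 0.229]
0.2 41 [0.223 0.228 0.231]
0.21 8 [0.194 0.221 0.222]
0.22 24 [0.222 0.223 0.224]
0.23 21 [0.222 0.223 0.224]
0.24 23 [0.222 0.224 0.225]
```

Emit:
drive_tool --moves "0.002 0 0.003 0 -1; 0.004 0 0.006 0 -1; 0.008 0 0.007 0 -1; 0.013 0 0.008 0 -1; 0.018 0 0.008 0 -1; 0.023 0 0.008 0 -1; 0.028 0 0.008 0 -1; 0.031 0 0.008 0 -1" --grip_force 3.5

```text
time_s: 18.5
tool_pos: [0.5051, 0.045, 0.1061]
tool_rot: [180.0, 0.0, 78.4]
force: [-0.7, -2.6, 4.3]
grip_width: 0.0496
```

```bash
python3 look.py t4
```

```text
18.5 [0.50505554 0.04501171 0.10607567] [1.79966703e+02 3.61198691e-02 7.83807296e+01] [-0.66925929 -2.55258306  4.29629712] 0.04956541261288817
tcp in box 0.2308 0.0146
0.01 16 [0.26  0.262 0.288]
0.02 9 [0.261 0.262 0.262]
0.03 17 [0.261 0.263 0.263]
0.04 12 [0.262 0.263 0.264]
0.05 13 [0.262 0.263 0.264]
0.06 14 [0.262 0.263 0.264]
0.07 14 [0.247 0.263 0.265]
0.08 22 [0.217 0.264 0.266]
0.09 34 [0.218 0.231 0.265]
0.1 17 [0.258 0.265 0.265]
0.11 15 [0.264 0.265 0.266]
0.12 33 [0.218 0.265 0.267]
0.13 21 [0.219 0.265 0.267]
0.14 17 [0.265 0.266 0.267]
0.15 13 [0.266 0.267 0.268]
0.16 25 [0.264 0.267 0.269]
0.19 36 [0.255 0.26  0.262]
0.2 7 [0.251 0.253 0.26 ]
0.21 20 [0.253 0.254 0.255]
0.22 19 [0.254 0.254 0.255]
0.23 22 [0.253 0.255 0.256]
0.24 21 [0.253 0.255 0.256]
```

Emit:
drive_tool --moves "0 0 0 0 0.6; 0 0 0 0 0.6; 0 0 0 0 0.6; 0 0 0 0 0.6; 0.004 0 -0.008 0 0.6; 0.009 0 -0.015 0 0.6; 0.009 0 -0.015 0 0.6; 0.009 0 -0.015 0 0.6" --grip_force 30

```text
time_s: 19.35
tool_pos: [0.5069, 0.0543, 0.1213]
tool_rot: [180.0, -0.0, 78.4]
force: [-0.3, 0.6, -0.0]
grip_width: 0.0695
```

```bash
python3 look.py t5; python3 - <<'E'
from h import *
im,d=read_camera("top")
C=cloud("top",d);D=C[...,:2]-B;X=D@bx;Y=D@by;Z=C[...,2]
m=(abs(X-.24)<.05)&(abs(Y-.015)<.05)&(Z>.148)&(Z<.165);print(m.sum(),X[m].min(),X[m].max(),Y[m].min(),Y[m].max(),np.median(Z[m]))
E
```

```text
19.35 [0.50686428 0.05427967 0.12133379] [ 1.79950188e+02 -3.04257779e-02  7.84108530e+01] [-0.28631325  0.64789392 -0.03380963] 0.06948737553787458
tcp in box 0.2402 0.0147
0.01 15 [0.26  0.262 0.28 ]
0.02 15 [0.26  0.261 0.262]
0.03 14 [0.26  0.261 0.263]
0.04 12 [0.26  0.261 0.262]
0.05 15 [0.26  0.261 0.262]
0.06 15 [0.26  0.261 0.262]
0.07 18 [0.253 0.261 0.263]
0.08 18 [0.214 0.261 0.263]
0.09 28 [0.221 0.26  0.262]
0.1 27 [0.213 0.261 0.262]
0.11 33 [0.214 0.26  0.262]
0.12 20 [0.214 0.261 0.262]
0.13 18 [0.26  0.261 0.262]
0.14 17 [0.251 0.261 0.262]
0.15 27 [0.213 0.261 0.262]
0.16 32 [0.212 0.26  0.263]
0.2 8 [0.267 0.27  0.271]
0.21 33 [0.265 0.269 0.271]
0.22 13 [0.245 0.263 0.264]
0.23 21 [0.263 0.264 0.264]
0.24 25 [0.263 0.264 0.265]Traceback (most recent call last):
  File "<stdin>", line 4, in <module>
    return umr_minimum(a, axis, None, out, keepdims, initial, where)
ValueError: zero-size array to reduction operation minimum which has no identity
```

Emit:
drive_tool --moves "0 0 0 0 -1; 0 0 0 0 -1; 0 0 0 0 -1; 0 0 0 0 -1; 0 0 -0.015 0 -1; -0.01 0 -0.03 0 -1; -0.035 0 -0.034 0 -1; -0.06 0 -0.034 0 -1" --grip_force 30

```text
time_s: 20.25
tool_pos: [0.4942, -0.0052, 0.155]
tool_rot: [180.0, 0.0, 78.5]
force: [0.0, -0.6, -3.8]
grip_width: 0.0497
```

```bash
sed -i 's/(-50,90),(-25,88),(0,85),(12,79)/(-50,103),(-25,100),(0,92),(12,82)/' tr.py; python3 tr.py
```

```text
20.25 [ 0.49420695 -0.00516142  0.15495109] [1.79993993e+02 1.37653131e-03 7.84604560e+01] [ 0.04059019 -0.64631323 -3.76060239] 0.04966453098511343
-50 103 (array([-0.0145,  0.0002, -0.001 ]), np.float64(0.06))
-25 100 (array([-0.0395,  0.0001,  0.002 ]), np.float64(0.06))
0 92 (array([-0.0645,  0.0001,  0.01  ]), np.float64(0.06))
12 82 (array([-0.0764,  0.0001,  0.02  ]), np.float64(0.06))
25 70 (array([-0.0894,  0.0001,  0.032 ]), np.float64(0.06))
33 60 (array([-0.0974,  0.0001,  0.042 ]), np.float64(0.06))
40 50 (array([-1.044e-01,  1.000e-04,  5.200e-02]), np.float64(0.06))
48 40 (array([-1.124e-01,  1.000e-04,  6.200e-02]), np.float64(0.06))
55 30 (array([-1.194e-01,  1.000e-04,  7.200e-02]), np.float64(0.06))
60 22 (array([-0.1244,  0.    ,  0.08  ]), np.float64(0.06))
65 14 (array([-0.1294,  0.    ,  0.088 ]), np.float64(0.06))
65 10 (array([-0.1294,  0.    ,  0.092 ]), np.float64(0.06))
65 6 (array([-0.1294,  0.    ,  0.096 ]), np.float64(0.06))
68 4 (array([-0.1324,  0.    ,  0.098 ]), np.float64(0.06))
70 2 (array([-0.1344,  0.    ,  0.1   ]), np.float64(0.06))
```

Emit:
drive_tool --moves "-0.015 0 -0.001 0 -1; -0.03 0 0.001 0 -1; -0.045 0 0.003 0 -1; -0.058 0 0.007 0 -1; -0.067 0 0.012 0 -1; -0.076 0 0.02 0 -1; -0.083 0 0.026 0 -1; -0.089 0 0.032 0 -1"

```text
time_s: 21.05
tool_pos: [0.4793, -0.0895, 0.125]
tool_rot: [179.7, -0.3, 78.5]
force: [1.2, 6.6, 9.8]
grip_width: 0.05
```

```bash
python3 tr.py; sed -i 's/(X>.13)/(X>.115)/' look.py; python3 look.py t6
```

```text
21.05 [ 0.47934402 -0.08954445  0.12495474] [179.72903357  -0.32206014  78.46774095] [1.21662023 6.59325813 9.76309638] 0.049977710613230336
-50 103 (array([ 0.0714, -0.002 , -0.0307]), np.float64(0.07))
-25 100 (array([ 0.0464, -0.002 , -0.0278]), np.float64(0.07))
0 92 (array([ 0.0213, -0.0021, -0.0199]), np.float64(0.07))
12 82 (array([ 0.0093, -0.0022, -0.01  ]), np.float64(0.07))
25 70 (array([-0.0038, -0.0022,  0.0019]), np.float64(0.07))
33 60 (array([-0.0119, -0.0023,  0.0119]), np.float64(0.07))
40 50 (array([-0.0189, -0.0023,  0.0218]), np.float64(0.07))
48 40 (array([-0.027 , -0.0024,  0.0318]), np.float64(0.07))
55 30 (array([-0.034 , -0.0025,  0.0418]), np.float64(0.07))
60 22 (array([-0.0391, -0.0025,  0.0497]), np.float64(0.07))
65 14 (array([-0.0441, -0.0025,  0.0577]), np.float64(0.07))
65 10 (array([-0.0441, -0.0026,  0.0617]), np.float64(0.07))
65 6 (array([-0.0442, -0.0026,  0.0657]), np.float64(0.07))
68 4 (array([-0.0472, -0.0026,  0.0677]), np.float64(0.07))
70 2 (array([-0.0492, -0.0026,  0.0697]), np.float64(0.07))
21.05 [ 0.47934402 -0.08954445  0.12495474] [179.72903357  -0.32206014  78.46774095] [1.21662023 6.59325813 9.76309638] 0.049977710613230336
tcp in box 0.0938 0.0128
0.04 13 [0.186 0.19  0.19 ]
0.05 40 [0.181 0.185 0.19 ]
0.06 38 [0.175 0.178 0.183]
0.07 37 [0.169 0.172 0.176]
0.08 44 [0.16  0.166 0.17 ]
0.09 35 [0.156 0.159 0.165]
0.1 46 [0.149 0.154 0.157]
0.11 41 [0.143 0.146 0.151]
0.12 40 [0.137 0.14  0.144]
0.13 46 [0.13  0.134 0.138]
0.14 39 [0.123 0.128 0.132]
0.15 47 [0.116 0.122 0.127]
0.16 23 [0.115 0.116 0.12 ]
0.21 35 [0.118 0.122 0.124]
0.22 6 [0.115 0.115 0.121]
0.23 20 [0.116 0.116 0.118]
0.24 25 [0.116 0.117 0.118]
```

Emit:
drive_tool --moves "-0.008 0 -0.02 0 -1; -0.017 0 -0.04 0 -1; -0.018 0 -0.042 0 -1; -0.026 0 -0.039 0 -1; -0.034 0 -0.035 0 -1; -0.042 0 -0.030 0 -1; -0.050 0 -0.024 0 -1; -0.058 0 -0.017 0 -1" --grip_force 15

```text
time_s: 21.9
tool_pos: [0.4649, -0.1499, 0.1394]
tool_rot: [180.0, 0.0, 78.3]
force: [1.1, 0.1, 1.9]
grip_width: 0.0498
```

```bash
python3 look.py t7
```

```text
21.9 [ 0.46491032 -0.14987014  0.13941694] [1.79956998e+02 8.41546670e-03 7.83448596e+01] [1.10337939 0.11155325 1.86098109] 0.04982026835729756
tcp in box 0.0318 0.0148
0.01 3 [0.116 0.116 0.121]
0.1 59 [0.148 0.155 0.16 ]
0.11 62 [0.135 0.142 0.149]
0.12 66 [0.122 0.13  0.136]
0.13 36 [0.115 0.119 0.124]
```

Emit:
drive_tool --moves "-0.006 0 0.007 0 -1; -0.012 0 0.014 0 -1; -0.018 0 0.023 0 -1; -0.023 0 0.032 0 -1; -0.027 0 0.041 0 -1; -0.031 0 0.051 0 -1; -0.033 0 0.058 0 -1; -0.034 0 0.063 0 -1"

```text
time_s: 22.75
tool_pos: [0.4574, -0.1829, 0.076]
tool_rot: [-180.0, 0.1, 78.3]
force: [-0.0, -4.4, 3.4]
grip_width: 0.0497
```

```bash
cat > look2.py <<'E'
from h import *
import sys
o=get_obs(); print(o["time_s"],o["tool_pos"],o["tool_rot"],o["force"],o["grip_width"])
P=np.array([o["tool_pos"][0],o["tool_pos"][1]])-B; px,py=P@bx,P@by; pz=o["tool_pos"][2]+.019; print("P in box",px.round(4),py.round(4),pz.round(4))
im,d=read_camera("scene"); cv2.imwrite(f"pics/{sys.argv[1]}.png",cv2.resize(im[80:280,220:480,::-1],None,fx=3,fy=3))
C=cloud("scene",d);D=C[...,:2]-B;X=D@bx;Y=D@by;Z=C[...,2]
xs,zs=[],[]
for x in np.arange(.08,.2,.005):
    m=(abs(X-x)<.003)&(abs(Y-py)<.012)&(Z>.03)&(Z<.2)
    if m.sum()>2: xs.append(x);zs.append(np.median(Z[m]))
print(np.c_[xs,zs].round(3).tolist())
E
python3 look2.py t8
```

```text
22.75 [ 0.457376   -0.18292037  0.0759671 ] [-1.79951231e+02  5.11054527e-02  7.83302027e+01] [-0.02962593 -4.37374292  3.37862502] 0.04966040704343757
P in box -0.0021 0.0155 0.095
[[0.08, 0.122], [0.085, 0.121], [0.09, 0.121], [0.095, 0.121], [0.1, 0.12], [0.105, 0.119], [0.11, 0.12], [0.115, 0.118], [0.12, 0.118], [0.125, 0.118], [0.13, 0.118], [0.135, 0.117], [0.14, 0.099], [0.145, 0.113]]
```

Emit:
drive_tool --moves "-0.001 0 0.006 0 -1; -0.002 0 0.012 0 -1; -0.002 0 0.018 0 -1; -0.002 0 0.024 0 -1; -0.001 0 0.029 0 -1; -0.001 0 0.034 0 -1; 0 0 0.038 0 -1; 0 0 0.042 0 -1"

```text
time_s: 23.6
tool_pos: [0.4577, -0.1823, 0.0342]
tool_rot: [-180.0, 0.0, 78.4]
force: [-0.8, -4.2, 1.7]
grip_width: 0.0497
```

```bash
python3 look2.py crop9; python3 - <<'E'
from h import *
for r in pinpoint("scene","bolt")[:2]: print(r)
E
```

```text
23.6 [ 0.45767833 -0.18229042  0.0342345 ] [-1.79979815e+02  1.33328720e-02  7.83590120e+01] [-0.80438677 -4.21131133  1.67934805] 0.049734422073222616
P in box -0.0014 0.0154 0.0532
[[0.08, 0.112], [0.085, 0.113], [0.09, 0.116], [0.095, 0.117], [0.1, 0.118], [0.105, 0.119], [0.11, 0.12], [0.115, 0.123], [0.12, 0.124], [0.125, 0.123], [0.13, 0.114], [0.135, 0.094], [0.14, 0.082]]
```

View pics/crop9.png

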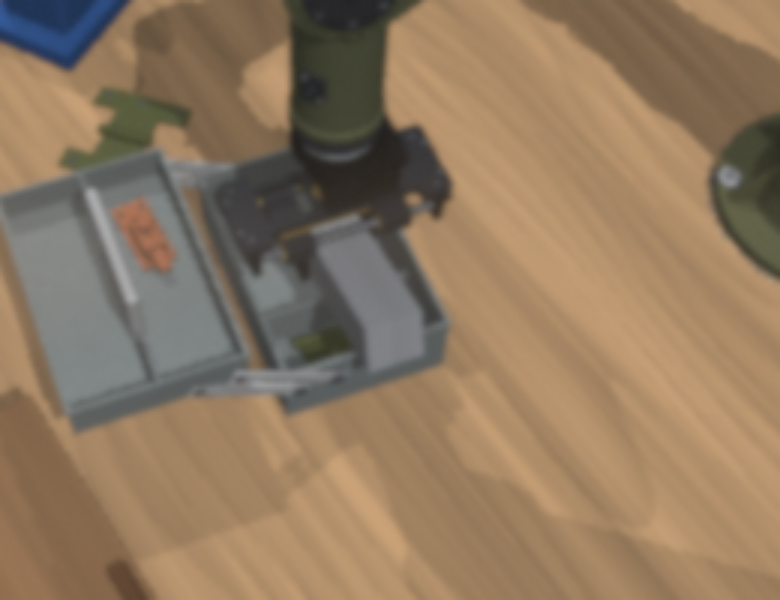

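Emit:
drive_tool --moves "0 0 0.003 0 -1; 0 0 0.006 0 -1; 0 0 0.008 0 -1; 0 0 0.008 0 -1; 0 0 0.008 0 -1; 0 0 0.008 0 -1; 0 0 0.008 0 -1; 0 0 0.008 0 -1"

```text
time_s: 24.5
tool_pos: [0.4581, -0.1815, 0.0272]
tool_rot: [-180.0, -0.1, 78.4]
force: [-1.8, -2.0, 7.8]
grip_width: 0.05
```

```bash
python3 look2.py crop10; python3 - <<'E'
from h import *
im,d=read_camera("top"); cv2.imwrite("pics/top10.png",cv2.resize(im[150:300,260:460,::-1],None,fx=4,fy=4))
for c in ["scene","top"]:
  for r in search_frame(c,"bolt")[:2]: print(c,r)
E
```

```text
24.5 [ 0.4580718  -0.18149771  0.02724498] [-1.79977988e+02 -6.31732795e-02  7.84214296e+01] [-1.77099709 -1.97022545  7.76278921] 0.05003103842454626
P in box -0.0006 0.0151 0.0462
[[0.08, 0.113], [0.085, 0.114], [0.09, 0.116], [0.095, 0.118], [0.1, 0.12], [0.105, 0.122], [0.11, 0.123], [0.115, 0.124], [0.12, 0.126], [0.125, 0.121], [0.13, 0.105], [0.135, 0.091], [0.14, 0.084]]
top {'uv': [373.6, 172.6], 'conf': 0.37}
```

View pics/top10.png

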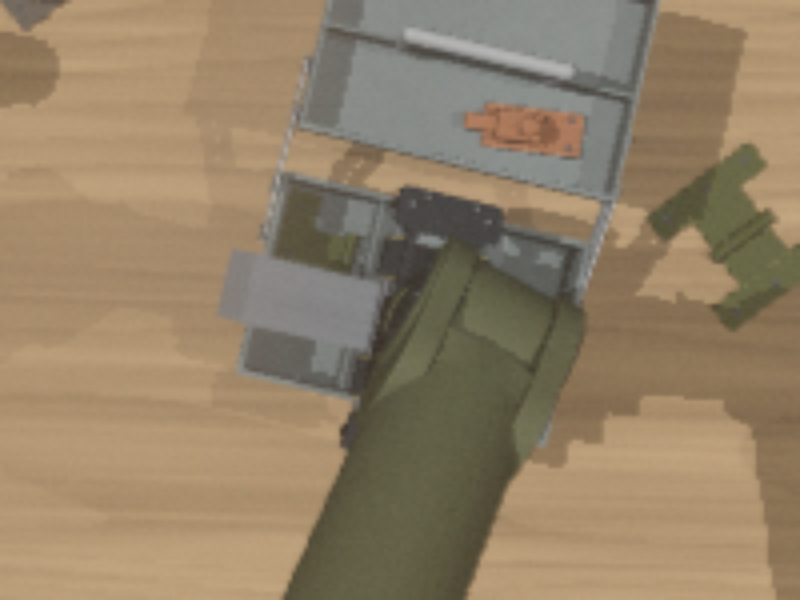

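Emit:
drive_tool --moves "0 0 0 0 -1; 0 0 -0.008 0 -1; 0 0 -0.016 0 -1; 0 0 -0.024 0 -1; 0 0 -0.028 0 -1; 0 0 -0.028 0 -1; 0 0 -0.028 0 -1; 0 0 -0.028 0 -1" --grip_force 30

```text
time_s: 25.5
tool_pos: [0.4577, -0.182, 0.0545]
tool_rot: [-180.0, -0.0, 78.4]
force: [-0.2, 0.6, -4.7]
grip_width: 0.0497
```

```bash
python3 look2.py crop11; python3 - <<'E'
from h import *
im,d=read_camera("wrist"); cv2.imwrite("pics/wrist11.png",im[...,::-1])
for r in search_frame("wrist","bolt")[:2]: print(r)
E
```

```text
25.5 [ 0.45765125 -0.18197094  0.05454304] [-1.79965037e+02 -7.23607128e-03  7.83755640e+01] [-0.15215909  0.64487577 -4.66669451] 0.04972876789917616
P in box -0.0011 0.0154 0.0735
[[0.08, 0.14], [0.085, 0.143], [0.09, 0.143], [0.095, 0.145], [0.1, 0.147], [0.105, 0.15], [0.11, 0.15], [0.115, 0.053], [0.12, 0.154], [0.125, 0.146], [0.13, 0.132], [0.135, 0.119], [0.14, 0.111]]
```

View pics/wrist11.png

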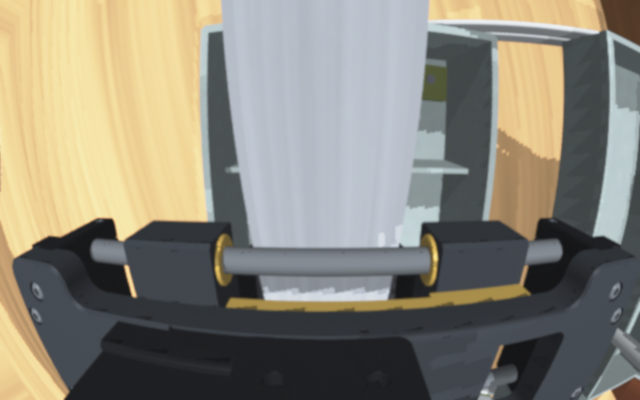

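```bash
python3 - <<'E'
from h import *
for c in ["scene","top"]:
    im,d=read_camera(c); C=cloud(c,d);D=C[...,:2]-B;X=D@bx;Y=D@by;Z=C[...,2]
    d1=np.load(c+"1.npy")
    m=(X>-.108)&(X<.03)&(abs(Y)<.068)&(Z<.068)&(d>0)
    print(c,m.sum())
    # occupancy height map 1cm
    for x in np.arange(-.105,.03,.01):
        print(f"{x:.3f}",[ (f"{np.median(Z[q])*1000:3.0f}" if (q:=m&(abs(X-x)<.005)&(abs(Y-y)<.005)).sum()>0 else " . ") for y in np.arange(-.065,.07,.01)])
E
```

```text
scene 486
-0.105 [' . ', '  3', ' . ', ' . ', ' . ', ' . ', ' . ', ' . ', ' . ', '  5', '  3', ' . ', ' . ', ' . ']
-0.095 [' . ', '  3', ' . ', ' . ', ' . ', ' . ', ' . ', ' . ', ' . ', ' . ', ' . ', ' . ', ' . ', ' . ']
-0.085 [' . ', '  3', ' . ', ' . ', ' . ', '  1', ' . ', ' . ', ' . ', ' . ', ' . ', ' . ', ' . ', ' . ']
-0.075 [' . ', '  2', ' -0', ' . ', '  5', '  3', ' . ', ' . ', ' . ', ' . ', ' . ', ' . ', ' . ', ' . ']
-0.065 [' . ', '  2', '  1', '  1', '  2', '  2', ' . ', ' . ', ' . ', ' . ', ' . ', ' . ', ' . ', ' . ']
-0.055 [' . ', '  4', '  1', '  1', '  3', '  2', ' . ', ' . ', ' . ', ' . ', ' . ', ' . ', ' . ', ' . ']
-0.045 [' . ', '  4', '  2', '  2', '  3', '  1', '  1', ' . ', ' . ', ' . ', ' . ', ' . ', ' . ', ' . ']
-0.035 [' . ', '  3', '  1', '  1', '  4', '  2', '  2', ' . ', ' . ', ' . ', ' . ', ' . ', ' . ', ' . ']
-0.025 [' . ', '  3', '  3', '  3', '  3', '  2', '  3', '  4', ' . ', ' . ', ' . ', ' . ', ' . ', ' . ']
-0.015 [' . ', '  2', '  2', '  3', '  3', '  3', '  4', '  1', ' . ', ' . ', ' . ', ' . ', ' . ', ' . ']
-0.005 [' . ', '  5', '  2', '
[... 1179 characters left out ...]
. ', ' . ', ' . ', ' . ', ' . ', ' . ', ' . ', ' . ', ' . ', ' . ']
-0.025 [' . ', '  3', ' . ', ' . ', ' . ', ' . ', ' . ', ' . ', ' . ', ' . ', ' . ', ' . ', ' . ', ' . ']
-0.015 [' . ', '  3', '  5', ' . ', ' . ', ' . ', ' . ', ' . ', ' . ', ' . ', ' . ', ' . ', ' . ', ' . ']
-0.005 [' . ', '  6', ' . ', ' . ', ' . ', ' . ', ' . ', ' . ', ' . ', ' . ', ' . ', ' . ', ' . ', ' . ']
0.005 [' . ', '  7', ' . ', ' . ', ' . ', ' . ', ' . ', ' . ', ' . ', ' . ', ' . ', ' . ', ' . ', ' . ']
0.015 ['  4', '  3', ' . ', ' . ', ' . ', '  3', ' . ', ' . ', ' . ', ' . ', ' . ', '  7', ' . ', ' . ']
0.025 ['  5', '  4', '  3', '  3', '  4', '  2', ' . ', ' . ', ' . ', ' . ', ' . ', '  6', '  5', '  3']
```

```bash
python3 - <<'E'
from h import *
o=get_obs(); t=o["wrist_torque"]; f=o["force"]; print(f,t,"along bx",t[:2]@bx,"by",t[:2]@by)
E
```

```text
[ 0.40531219  0.05132881 -3.51960573] [-0.36867111  0.09732585 -0.00871276] along bx 0.021206372221149437 by 0.3807111789910644
```

Emit:
drive_tool --moves "0 0 0.01 0 -1; 0.025 0 0.01 0 -1; -0.01 0 0.01 0 -1; 0.025 0 0.01 0 -1; -0.01 0 0.01 0 -1; 0.025 0 0.01 0 -1; 0 0 0.01 0 -1; 0 0 0.01 0 -1" --grip_force 40

```text
time_s: 26.55
tool_pos: [0.4577, -0.1841, 0.0447]
tool_rot: [180.0, 0.1, 78.3]
force: [0.1, -0.9, -2.3]
grip_width: 0.0498
```

```bash
python3 look2.py t12; python3 - <<'E'
from h import *
o=get_obs(); t=o["wrist_torque"]; f=o["force"]; print(f,t,"along bx",t[:2]@bx,"by",t[:2]@by)
E
```

```text
26.55 [ 0.45769965 -0.18409134  0.04467579] [1.79966521e+02 8.59180642e-02 7.82585032e+01] [ 0.11530298 -0.90138762 -2.32529114] 0.04977964110821868
P in box -0.0032 0.015 0.0637
[[0.08, 0.131], [0.085, 0.132], [0.09, 0.135], [0.095, 0.136], [0.1, 0.137], [0.105, 0.139], [0.11, 0.14], [0.115, 0.047], [0.12, 0.141], [0.125, 0.131], [0.13, 0.116], [0.135, 0.104]]
[ 0.65424036 -0.27385471 -2.33467505] [-0.17276772  0.08734731 -0.00970859] along bx 0.05082349172893229 by 0.18680259613639316
```

Emit:
drive_tool --moves "0 0 0 0 -1; 0.005 0 -0.008 0 -1; 0.012 0 -0.02 0 -1; 0.02 0 -0.035 0 -1; 0.03 0 -0.055 0 -1; 0.05 0 -0.075 0 -1; 0.075 0 -0.095 0 -1; 0.1 0 -0.115 0 -1"

```text
time_s: 27.4
tool_pos: [0.4781, -0.0828, 0.1613]
tool_rot: [180.0, -0.0, 78.3]
force: [0.7, -0.2, -2.7]
grip_width: 0.0497
```

Emit:
drive_tool --moves "0.03 0 -0.01 0 -1; 0.065 0 -0.02 0 -1; 0.1 0 -0.02 0 -1; 0.13 0 -0.02 0 -1; 0.15 0 -0.02 0 -1; 0.15 0 -0.02 0 -1; 0.15 0 -0.02 0 -1; 0.15 0 -0.02 0 -1"

```text
time_s: 28.2
tool_pos: [0.5081, 0.0616, 0.1801]
tool_rot: [180.0, 0.0, 78.3]
force: [0.5, -0.1, -3.1]
grip_width: 0.0499
```

```bash
python3 - <<'E'
from h import *
o=get_obs(); t=o["wrist_torque"]; print(o["time_s"],o["tool_pos"],o["force"],"by",t[:2]@by)
for c in ["scene","top"]:
    im,d=read_camera(c); C=cloud(c,d); 
    for r in search_frame(c,"bolt")[:3]:
        u,v=map(int,np.round(r["uv"])); p=C[v,u]; q=p[:2]-B; print(c,r["conf"],u,v,p.round(3),"box",(q@bx).round(3),(q@by).round(3))
    if c=="top": cv2.imwrite("pics/top13.png",cv2.resize(im[130:300,200:460,::-1],None,fx=3,fy=3))
print(go([.4225,.15,.2],104.0))
E
```

```text
28.2 [0.50813051 0.0615607  0.18006127] [ 0.52185375 -0.13310819 -3.08078252] by 0.22346165123744544
scene 0.51 324 156 [ 0.451 -0.228  0.03 ] box -0.048 0.013
top 0.64 377 237 [ 0.441 -0.232  0.03 ] box -0.054 0.021
top 0.2 446 211 [ 0.527 -0.447  0.005] box -0.247 -0.105
(array([ 0.0689, -0.1019, -0.02  ]), np.float64(-25.72))
```

View pics/top13.png

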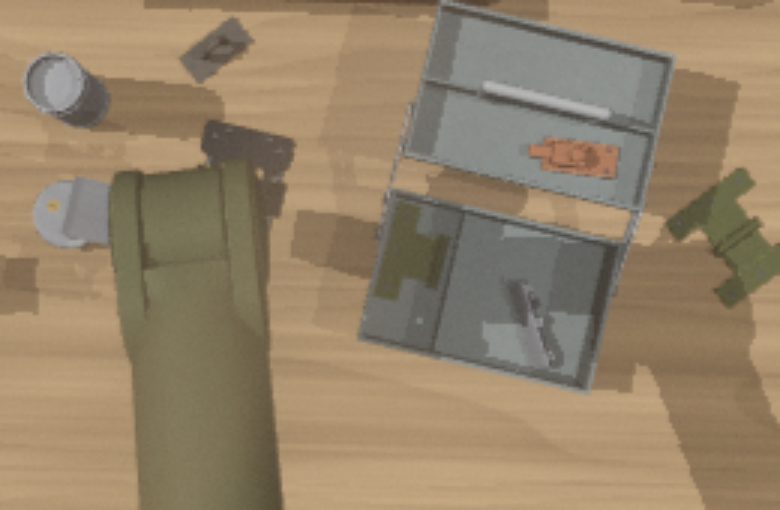

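```bash
python3 - <<'E'
from h import *
print(go([.4317,.113,.145],104.0))
E
```

```text
(array([ 0.0346, -0.0854,  0.035 ]), np.float64(-25.72))
```

Emit:
drive_tool --moves "0.004 -0.01 0 -3 -1; 0.01 -0.025 0 -8 -1; 0.016 -0.04 0 -13 -1; 0.023 -0.056 0 -18 -1; 0.029 -0.072 0.01 -23 -1; 0.0346 -0.0854 0.02 -25.7 -1; 0.0346 -0.0854 0.03 -25.7 -1; 0.0346 -0.0854 0.035 -25.7 -1" --grip_force 30

```text
time_s: 29.2
tool_pos: [0.4311, 0.1136, 0.1441]
tool_rot: [-180.0, 0.0, 104.1]
force: [0.1, -0.0, -2.0]
grip_width: 0.0497
```

Emit:
drive_tool --moves "0 0 0 0 -1; 0 0 0 0 -1; 0 0 0 0 -1; 0 0 0 0 -1; 0 0 0 0 -1; 0 0 0 0 -1; 0 0 0 0 -1; 0 0 0 0 -1" --grip_force 6

```text
time_s: 30.0
tool_pos: [0.4317, 0.1138, 0.1449]
tool_rot: [180.0, -0.0, 104.1]
force: [-0.6, 0.4, -2.4]
grip_width: 0.0504
```

```bash
cat > look3.py <<'E'
from h import *
o=get_obs(); print(o["time_s"],o["tool_pos"],o["tool_rot"],o["force"],o["grip_width"])
Q=R.from_euler("xyz",o["tool_rot"],degrees=True).as_matrix(); tx,ty=Q[:2,0],Q[:2,1]
im,d=read_camera("scene")
C=cloud("scene",d);D=C[...,:2]-o["tool_pos"][:2];X=D@tx;Y=D@ty;Z=C[...,2]
for z in np.arange(.005,.26,.01):
    m=(abs(Z-z)<.004)&(abs(Y)<.012)&(abs(X)<.18)
    if m.sum()>2: print(z.round(3),m.sum(),np.percentile(X[m],[5,50,95]).round(3))
E
python3 look3.py
```

```text
30.0 [0.43166945 0.11378871 0.14489222] [ 1.79993835e+02 -5.57263000e-04  1.04071545e+02] [-0.59733906  0.36682737 -2.37952355] 0.05039584811023978
0.005 203 [-0.156  0.003  0.168]
0.095 5 [0.121 0.123 0.124]
0.105 40 [0.111 0.117 0.122]
0.115 41 [0.1   0.104 0.11 ]
0.125 38 [0.088 0.093 0.099]
0.135 48 [0.075 0.08  0.087]
0.145 49 [0.062 0.067 0.073]
0.155 49 [0.049 0.055 0.06 ]
0.165 52 [0.037 0.042 0.047]
0.175 46 [0.025 0.031 0.035]
0.185 4 [0.012 0.017 0.024]
0.195 7 [-0.002  0.001  0.003]
0.225 7 [-0.036  0.023  0.03 ]
0.235 16 [0.024 0.026 0.03 ]
0.245 14 [-0.017 -0.004  0.023]
0.255 7 [0.022 0.023 0.023]
```

Emit:
drive_tool --moves "0 0 0 0 -1; 0 0 0 0 -1; 0 0 0 0 -1; 0 0 0 0 -1; 0 0 0 0 -1; 0 0 0 0 -1; 0 0 0 0 -1; 0 0 0 0 -1" --grip_force 3.2

```text
time_s: 30.85
tool_pos: [0.4317, 0.1138, 0.1449]
tool_rot: [180.0, -0.0, 104.1]
force: [-0.2, -0.1, -2.2]
grip_width: 0.0498
```

```bash
python3 look3.py
```

```text
30.85 [0.4316749  0.11383839 0.14489206] [ 1.79993162e+02 -6.61259294e-03  1.04071263e+02] [-0.22817438 -0.06875897 -2.19570512] 0.049844820843111086
0.005 156 [-0.16   0.039  0.161]
0.145 6 [0.023 0.023 0.024]
0.155 4 [0.025 0.027 0.027]
0.165 24 [0.03  0.032 0.034]
0.185 4 [-0.014 -0.014 -0.013]
0.225 8 [-0.036  0.023  0.03 ]
0.235 17 [0.024 0.027 0.03 ]
0.245 12 [-0.017 -0.002  0.023]
0.255 6 [0.022 0.023 0.023]
```

Emit:
drive_tool --moves "0.008 0 0 0 -1; 0.018 0 0 0 -1; 0.030 0 0 0 -1; 0.042 0 0 0 -1; 0.052 0 0.004 0 -1; 0.059 0 0.01 0 -1; 0.062 0 0.015 0 -1; 0.062 0 0.018 0 -1" --grip_force 8

```text
time_s: 31.7
tool_pos: [0.4173, 0.1754, 0.1281]
tool_rot: [179.9, -0.1, 104.1]
force: [-1.7, 0.1, 13.0]
grip_width: 0.0502
```

```bash
python3 look3.py
```

```text
31.7 [0.41729214 0.17542366 0.12813917] [ 1.79887837e+02 -8.22014477e-02  1.04120630e+02] [-1.74843855  0.1109894  12.9661402 ] 0.05019325736468247
0.005 168 [-0.16   0.027  0.159]
0.145 3 [0.029 0.029 0.033]
0.155 13 [0.03  0.032 0.034]
0.165 10 [-0.016 -0.014 -0.013]
0.215 49 [-0.035  0.025  0.029]
0.225 5 [-0.016  0.005  0.008]
0.235 9 [-0.012  0.005  0.023]
0.245 4 [0.023 0.023 0.023]
```

Emit:
drive_tool --moves "0 0 -0.004 0 -1; -0.003 0 -0.004 0 -1; -0.008 0 -0.003 0 -1; -0.014 0 -0.003 0 -1; -0.02 0 -0.002 0 -1; -0.026 0 -0.001 0 -1; -0.031 0 0 0 -1; -0.034 0 0 0 -1" --grip_force 3.5

```text
time_s: 32.55
tool_pos: [0.4253, 0.1404, 0.1273]
tool_rot: [180.0, -0.0, 104.0]
force: [-0.8, 0.5, 3.2]
grip_width: 0.0502
```

```bash
python3 look3.py
```

```text
32.55 [0.42534135 0.14037896 0.12732838] [ 1.79954687e+02 -1.46100188e-02  1.04024689e+02] [-0.82768436  0.48770411  3.22637028] 0.05021706545544511
0.005 179 [-0.165  0.031  0.165]
0.155 14 [0.029 0.03  0.032]
0.165 12 [-0.019 -0.017  0.005]
0.215 36 [-0.035  0.026  0.029]
0.225 6 [-0.014 -0.004  0.007]
0.235 8 [-0.007  0.023  0.023]
0.245 6 [0.023 0.023 0.023]
0.255 4 [0.023 0.023 0.023]
```

```bash
python3 - <<'E'
from h import *
im,d=read_camera("scene"); cv2.imwrite("pics/s14.png",cv2.resize(im[170:330,340:500,::-1],None,fx=3.5,fy=3.5))
C=cloud("scene",d);o=get_obs();D=C[...,:2]-o["tool_pos"][:2];Q=R.from_euler("xyz",o["tool_rot"],degrees=True).as_matrix();X=D@Q[:2,0];Y=D@Q[:2,1];Z=C[...,2]
for z in np.arange(.015,.2,.01):
    m=(abs(Z-z)<.005)&(abs(X)<.1)&(abs(Y)<.04)
    if m.sum()>2: print(z.round(3),m.sum(),np.percentile(X[m],[2,50,98]).round(3),np.percentile(Y[m],[2,50,98]).round(3))
E
```

```text
0.015 37 [-0.043 -0.02   0.004] [0.024 0.026 0.027]
0.025 36 [-0.04  -0.014  0.007] [0.024 0.026 0.027]
0.035 40 [-0.038 -0.015  0.009] [0.024 0.026 0.027]
0.045 31 [-0.037 -0.011  0.011] [0.024 0.026 0.028]
0.055 41 [-0.036 -0.012  0.013] [0.024 0.026 0.027]
0.065 28 [-0.034 -0.011  0.014] [0.024 0.026 0.027]
0.115 6 [0.019 0.021 0.023] [0.025 0.026 0.027]
0.125 12 [-0.018  0.02   0.024] [-0.022  0.002  0.027]
0.135 27 [-0.019 -0.006  0.026] [-0.022 -0.021  0.026]
0.145 26 [-0.017 -0.004  0.026] [-0.023 -0.021  0.002]
0.155 56 [-0.007  0.029  0.032] [-0.025 -0.012  0.027]
0.165 14 [-0.019 -0.017  0.031] [-0.022 -0.007  0.016]
```

View pics/s14.png

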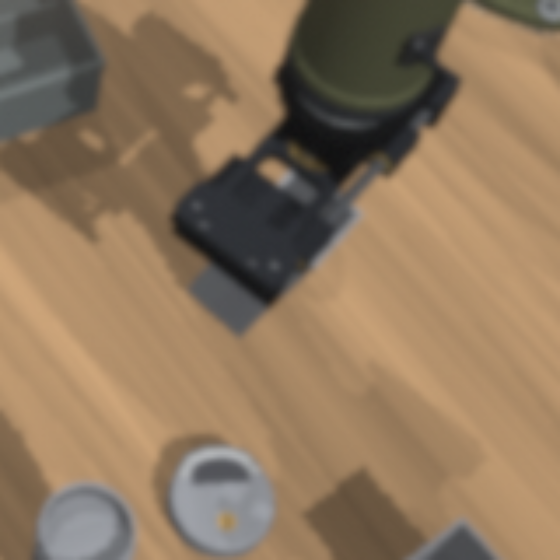

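Emit:
drive_tool --moves "0 0 0 0 0.6; 0 0 0 0 0.6; 0 0 0 0 0.6; 0 0 0 0 0.6; -0.01 0 0 0 0.6; -0.02 0 -0.004 0 0.6; -0.02 0 -0.004 0 0.6; -0.02 0 -0.004 0 0.6"

```text
time_s: 33.45
tool_pos: [0.43, 0.1211, 0.1311]
tool_rot: [180.0, -0.0, 104.0]
force: [-1.1, 1.1, -0.6]
grip_width: 0.0696
```

```bash
cat > look4.py <<'E'
from h import *
im,d=read_camera("scene")
C=cloud("scene",d);o=get_obs();D=C[...,:2]-o["tool_pos"][:2];Q=R.from_euler("xyz",o["tool_rot"],degrees=True).as_matrix();X=D@Q[:2,0];Y=D@Q[:2,1];Z=C[...,2]
print(o["time_s"],o["tool_pos"],o["force"],o["grip_width"])
for z in np.arange(.015,.2,.02):
    m=(abs(Z-z)<.005)&(abs(X)<.1)&(abs(Y)<.04)
    if m.sum()>2: print(z.round(3),m.sum(),np.percentile(X[m],[2,50,98]).round(3),np.percentile(Y[m],[2,50,98]).round(3))
print(go([.4225,.15,.121],104))
E
python3 look4.py
```

```text
33.5 [0.42979521 0.12152633 0.1309953 ] [-0.04665051  0.0873689   0.63520137] 0.06976936966792152
0.015 43 [-0.025  0.004  0.025] [-0.013  0.025  0.027]
0.035 43 [-0.024  0.003  0.026] [-0.009  0.026  0.028]
0.055 46 [-0.02   0.006  0.027] [-0.019  0.025  0.027]
0.075 30 [-0.017  0.021  0.029] [-0.023  0.026  0.027]
0.095 21 [0.016 0.024 0.03 ] [-0.023  0.024  0.027]
0.115 37 [-0.014  0.021  0.031] [-0.023 -0.009  0.027]
0.135 43 [-0.015  0.023  0.032] [-0.026 -0.02   0.026]
0.155 79 [-0.015  0.031  0.034] [-0.024 -0.011  0.027]
(array([ 0.0294, -0.0002,  0.01  ]), np.float64(0.04))
```

Emit:
drive_tool --moves "0 0 0 0 0.6; 0 0 0.01 0 0.6; 0 0 0.01 0 0.6; 0 0 0.01 0 0.6; 0 0 0.01 0 -1; 0 0 0.01 0 -1; 0 0 0.01 0 -1; 0 0 0.01 0 -1" --grip_force 20

```text
time_s: 34.3
tool_pos: [0.4298, 0.1216, 0.121]
tool_rot: [180.0, -0.0, 104.1]
force: [0.2, -0.5, 0.6]
grip_width: 0.0496
```

```bash
python3 look4.py
```

```text
34.35 [0.42982283 0.12158364 0.12099515] [ 0.16940721 -0.24044412  0.12698547] 0.04964187171708291
0.015 43 [-0.025  0.004  0.024] [-0.017  0.026  0.028]
0.035 47 [-0.025  0.008  0.024] [-0.016  0.026  0.027]
0.055 51 [-0.024  0.007  0.025] [-0.015  0.026  0.028]
0.075 20 [0.016 0.024 0.025] [-0.02   0.02   0.027]
0.095 17 [0.019 0.024 0.025] [-0.021  0.013  0.027]
0.115 16 [0.019 0.025 0.025] [-0.02   0.017  0.027]
0.135 29 [-0.022 -0.009  0.026] [-0.023 -0.02   0.012]
0.155 29 [-0.024  0.023  0.027] [-0.024 -0.013 -0.   ]
0.195 7 [0.018 0.031 0.034] [-0.03  -0.028  0.026]
(array([ 0.0293, -0.0002, -0.    ]), np.float64(0.07))
```

Upright, gripped centred. Lift slightly, shift 29 mm, set down, release.

Emit:
drive_tool --moves "0 0 0 0 -1; 0 0 -0.004 0 -1; 0.008 0 -0.006 0 -1; 0.018 0 -0.006 0 -1; 0.026 0 -0.005 0 -1; 0.0293 0 -0.003 0 -1; 0.0293 0 -0.001 0 -1; 0.0293 0 0.0005 0 -1"

```text
time_s: 35.15
tool_pos: [0.4225, 0.1499, 0.1208]
tool_rot: [-180.0, -0.0, 104.1]
force: [-3.8, -2.1, 12.4]
grip_width: 0.0497
```

Emit:
drive_tool --moves "0 0 0 0 1; 0 0 0 0 1; 0 0 0 0 1; 0 0 0 0 1; 0 0 0 0 1; 0 0 -0.03 0 1; 0 0 -0.07 0 1; 0 0 -0.11 0 1"

```text
time_s: 35.95
tool_pos: [0.4222, 0.1497, 0.2314]
tool_rot: [-179.9, 0.0, 104.1]
force: [0.5, 0.3, -0.5]
grip_width: 0.087
```

```bash
python3 look4.py; python3 - <<'E'
from h import *
print(go([.6504,-.2204,.26],78.4))
im,d=read_camera("scene"); C=cloud("scene",d);X,Y,Z=C[...,0],C[...,1],C[...,2]
m=(abs(X-.42)<.06)&(abs(Y-.15)<.06)&(Z>.149)&(Z<.17); r=cv2.minAreaRect((C[m][:,:2]*1000).astype(np.float32)); print(m.sum(),r)
E
```

```text
36.0 [0.42564356 0.1512743  0.23850548] [2.02094878 1.49314705 3.98214381] 0.08685353799500294
0.015 41 [-0.024  0.004  0.024] [-0.015  0.022  0.024]
0.035 46 [-0.024  0.005  0.024] [-0.022  0.022  0.023]
0.055 48 [-0.023  0.004  0.024] [-0.024  0.022  0.024]
0.075 53 [-0.023  0.002  0.024] [-0.026  0.022  0.023]
0.095 82 [-0.024 -0.     0.024] [-0.027  0.021  0.024]
0.115 62 [-0.024  0.007  0.024] [-0.025  0.021  0.023]
0.135 73 [-0.025  0.006  0.024] [-0.025  0.021  0.024]
0.155 114 [-0.026  0.012  0.025] [-0.028  0.019  0.023]
(array([-0.0008, -0.0045,  0.1175]), np.float64(0.05))
(array([-0.4151,  0.128 , -0.0215]), np.float64(25.65))
147 ((423.1828308105469, 149.8911895751953), (53.747493743896484, 51.295406341552734), 13.370487213134766)
```

Emit:
drive_tool --moves "-0.03 0.009 -0.01 2 1; -0.075 0.023 -0.02 5 1; -0.12 0.037 -0.02 9 1; -0.167 0.051 -0.02 13 1; -0.214 0.066 -0.02 17 1; -0.261 0.08 -0.02 21 1; -0.308 0.095 -0.02 24 1; -0.35 0.108 -0.02 25.7 1" --grip_force 30

```text
time_s: 36.85
tool_pos: [0.6133, -0.1653, 0.2497]
tool_rot: [-180.0, 0.0, 78.3]
force: [0.5, 0.3, 0.6]
grip_width: 0.0871
```

```bash
python3 - <<'E'
from h import *
im,d=read_camera("top"); C=cloud("top",d);X,Y,Z=C[...,0],C[...,1],C[...,2]
m=(abs(X-.65)<.04)&(abs(Y+.22)<.1)&(Z>.15)&(Z<.175); print(m.sum(), cv2.minAreaRect((C[m][:,:2]*1000).astype(np.float32)) if m.sum()>5 else "")
o=get_obs(); print(o["time_s"],o["tool_pos"],o["tool_rot"]); print(go([.6504,-.2204,.141],78.4))
E
```

```text
0 
36.9 [ 0.6144328  -0.17338225  0.24819855] [179.91035381   0.50027041  77.8080103 ]
(array([-0.0374,  0.0449,  0.1076]), np.float64(-0.59))
```

Emit:
drive_tool --moves "-0.02 0.02 0 0 1; -0.042 0.043 0.005 0 1; -0.0475 0.048 0.02 0 1; -0.0475 0.048 0.05 0 1; -0.0475 0.048 0.085 0 1; -0.0475 0.048 0.107 0 1; -0.0475 0.048 0.108 0 1; -0.0475 0.048 0.108 0 1"

```text
time_s: 37.7
tool_pos: [0.6495, -0.2186, 0.1419]
tool_rot: [-179.9, -0.0, 78.4]
force: [0.1, 0.2, 0.4]
grip_width: 0.0873
```

```bash
python3 - <<'E'
from h import *
o=get_obs(); print(o["time_s"],o["tool_pos"],o["tool_rot"],o["force"]); print(go([.6504,-.2204,.141],78.4))
E
```

```text
37.7 [ 0.6495002  -0.21864225  0.14193249] [-1.79927993e+02 -1.85169408e-02  7.84052128e+01] [0.07605044 0.20653901 0.43894208]
(array([-0.0015,  0.0012,  0.0009]), np.float64(0.01))
```

Emit:
drive_tool --moves "0 0.001 0.001 0 -1; 0 0.001 0.001 0 -1; 0 0.001 0.001 0 -1; 0 0.001 0.001 0 -1; 0 0.001 0.001 0 -1; 0 0.001 0.001 0 -1; 0 0.001 0.001 0 -1; 0 0.001 0.001 0 -1"

```text
time_s: 38.5
tool_pos: [0.6509, -0.2197, 0.1413]
tool_rot: [180.0, -0.0, 78.4]
force: [-0.1, -0.1, -0.6]
grip_width: 0.0312
```

Emit:
drive_tool --moves "0 0 0 0 -1; 0 0 0 0 -1; 0 0 0 0 -1; 0 0 0 0 -1; 0 0 0 0 -1; 0 -0.0015 -0.0025 0 -1; 0 -0.005 -0.008 0 -1; 0 -0.009 -0.014 0 -1"

```text
time_s: 39.3
tool_pos: [0.6404, -0.2175, 0.1541]
tool_rot: [-179.8, 0.0, 78.4]
force: [-3.0, -0.8, -9.2]
grip_width: 0.0105
```

```bash
cat > arc.py <<'E'
from h import *
import sys
o=get_obs(); print(o["time_s"],o["tool_pos"],o["tool_rot"],o["force"],o["grip_width"])
ph=[.6505-.473,0]; 
# shut grasp TCP estimated from the open one: open TCP = shut + (-.181*by, +.018)
op=np.array([.650,-.2186,.141]); sh=np.array([*(op[:2]+.181*by),op[2]-.0175]); print("shut tcp",sh)
for q in np.arange(float(sys.argv[1]),float(sys.argv[2])-.01,-.1):
    s=.1*(np.cos(q+.326)-.947),.1*(np.sin(q+.326)-.320)
    print(q.round(2),go([*(sh[:2]+by*s[0]),sh[2]+s[1]])[0])
E
python3 arc.py 2.3 1.0
```

```text
39.3 [ 0.64044134 -0.21747783  0.15409893] [-1.79784580e+02  8.95067755e-07  7.83585302e+01] [-2.96410042 -0.83920453 -9.20068254] 0.01052672743100836
shut tcp [ 0.47269688 -0.1822049   0.1235    ]
2.3 [0.0008 0.0103 0.0133]
2.2 [0.0008 0.0049 0.0048]
2.1 [ 0.0008 -0.0013 -0.003 ]
2.0 [ 0.0008 -0.0082 -0.0102]
1.9 [ 0.0008 -0.0158 -0.0166]
1.8 [ 0.0008 -0.0241 -0.0223]
1.7 [ 0.0008 -0.0328 -0.0271]
1.6 [ 0.0008 -0.0421 -0.031 ]
1.5 [ 0.0008 -0.0516 -0.034 ]
1.4 [ 0.0008 -0.0614 -0.036 ]
1.3 [ 0.0008 -0.0713 -0.037 ]
1.2 [ 0.0008 -0.0813 -0.037 ]
1.1 [ 0.0008 -0.0913 -0.036 ]
1.0 [ 0.0007 -0.1011 -0.034 ]
```

Emit:
drive_tool --moves "0 -0.006 -0.008 0 -1; 0 -0.013 -0.0145 0 -1; 0 -0.021 -0.0205 0 -1; 0 -0.030 -0.026 0 -1; 0 -0.039 -0.03 0 -1; 0 -0.0485 -0.0333 0 -1; 0 -0.058 -0.0355 0 -1; 0 -0.068 -0.037 0 -1"

```text
time_s: 40.1
tool_pos: [0.5742, -0.2037, 0.1912]
tool_rot: [-179.9, -0.0, 78.4]
force: [-0.9, -0.0, -25.7]
grip_width: 0.011
```

```bash
python3 arc.py 1.4 0
```

```text
40.1 [ 0.57419899 -0.20374884  0.19121376] [-1.79934279e+02 -4.34281307e-03  7.83623158e+01] [ -0.90331786  -0.03273854 -25.70893286] 0.01103416733700744
shut tcp [ 0.47269688 -0.1822049   0.1235    ]
1.4 [0.0007 0.0064 0.0009]
1.3 [ 0.0007 -0.0035 -0.0001]
1.2 [ 0.0007 -0.0135 -0.0002]
1.1 [ 0.0007 -0.0235  0.0008]
1.0 [ 0.0007 -0.0333  0.0027]
0.9 [ 0.0007 -0.0429  0.0056]
0.8 [ 0.0007 -0.0521  0.0095]
0.7 [ 0.0007 -0.0609  0.0143]
0.6 [ 0.0006 -0.0691  0.0199]
0.5 [ 0.0006 -0.0768  0.0263]
0.4 [ 0.0006 -0.0838  0.0334]
0.3 [ 0.0006 -0.0901  0.0412]
0.2 [ 0.0006 -0.0955  0.0496]
0.1 [ 0.0006 -0.1001  0.0585]
-0.0 [ 0.0006 -0.1037  0.0678]
```

Emit:
drive_tool --moves "0 -0.008 0.002 0 -1; 0 -0.018 0.0025 0 -1; 0 -0.0275 0.0035 0 -1; 0 -0.037 0.0055 0 -1; 0 -0.0465 0.009 0 -1; 0 -0.055 0.0125 0 -1; 0 -0.063 0.0175 0 -1; 0 -0.0705 0.023 0 -1"

```text
time_s: 40.9
tool_pos: [0.5052, -0.1895, 0.1709]
tool_rot: [-179.9, -0.1, 78.4]
force: [-7.0, 4.1, 5.3]
grip_width: 0.0111
```

```bash
python3 arc.py 0.7 -0.1
```

```text
40.9 [ 0.50518671 -0.18952007  0.17086953] [-1.79938331e+02 -1.09185585e-01  7.83634875e+01] [-6.97476596  4.09697758  5.27661169] 0.011149860503900759
shut tcp [ 0.47269688 -0.1822049   0.1235    ]
0.7 [ 0.0007  0.0096 -0.0062]
0.6 [ 0.0006  0.0013 -0.0006]
0.5 [ 0.0006 -0.0064  0.0059]
0.4 [ 0.0006 -0.0134  0.013 ]
0.3 [ 0.0006 -0.0196  0.0208]
0.2 [ 0.0006 -0.025   0.0292]
0.1 [ 0.0005 -0.0296  0.0381]
0.0 [ 0.0005 -0.0333  0.0474]
-0.1 [ 0.0005 -0.036   0.057 ]
```

Emit:
drive_tool --moves "0 -0.005 0.004 0 -1; 0 -0.01 0.009 0 -1; 0 -0.0145 0.0145 0 -1; 0 -0.0185 0.0198 0 -1; 0 -0.0225 0.0255 0 -1; 0 -0.026 0.031 0 -1; 0 -0.029 0.037 0 -1; 0 -0.0315 0.043 0 -1"

```text
time_s: 41.7
tool_pos: [0.4721, -0.1826, 0.1254]
tool_rot: [-179.6, -0.1, 78.3]
force: [-6.6, 4.4, -1.2]
grip_width: 0.0115
```

Emit:
drive_tool --moves "0 -0.001 0.002 0 -1; 0 -0.0017 0.004 0 -1; 0 -0.0018 0.0055 0 -1; 0 -0.0018 0.0055 0 -1; 0 -0.0018 0.0055 0 -0.5; 0 -0.0018 0.0055 0 1; 0 -0.0018 0.0055 0 1; 0 -0.0018 0.0055 0 1"

```text
time_s: 42.5
tool_pos: [0.4744, -0.1838, 0.1214]
tool_rot: [179.9, 0.0, 78.4]
force: [-0.6, -0.4, 0.2]
grip_width: 0.0349
```

Emit:
drive_tool --moves "0 0 0 0 1; 0 0 0 0 1; 0 0 0 0 1; 0 0 0 0 1; 0 0 -0.02 0 1; 0 0 -0.05 0 1; 0 0 -0.09 0 1; 0.03 0 -0.13 0 1"

```text
time_s: 43.3
tool_pos: [0.4784, -0.1579, 0.2523]
tool_rot: [180.0, 0.1, 77.9]
force: [1.7, -0.1, 0.2]
grip_width: 0.0866
```

Emit:
drive_tool --moves "0.03 0 -0.02 0 1; 0.06 0.03 -0.02 0 1; 0.1 0.06 -0.02 0 1; 0.13 0.09 -0.02 0 1; 0.14 0.12 -0.02 0 1; 0.14 0.14 -0.02 0 1; 0.14 0.14 -0.02 0 1; 0.14 0.14 -0.02 0 1"

```text
time_s: 44.1
tool_pos: [0.6447, -0.0455, 0.2703]
tool_rot: [-179.9, 0.1, 78.3]
force: [0.4, 0.3, 0.1]
grip_width: 0.0869
```

```bash
python3 - <<'E'
from h import *
o=get_obs(); print(o["time_s"],o["tool_pos"],o["force"])
for n in ["top","scene"]:
    im,d=read_camera(n); C=cloud(n,d); X,Y,Z=C[...,0],C[...,1],C[...,2]
    def show(l,m):
        p=C[m]
        if len(p)<5: print(n,l,len(p));return
        r=cv2.minAreaRect((p[:,:2]*1000).astype(np.float32)); print(n,l,len(p),np.round(r[0],1),np.round(r[1],1),round(r[2],1),np.percentile(p[:,2],[5,50,95]).round(3))
    b=(abs(X-.46)<.15)&(abs(Y+.17)<.18)
    show("rim",b&(Z>.095)&(Z<.115)); show("handle",b&(Z>.13)&(Z<.165))
    show("tintop",(abs(X-.42)<.1)&(abs(Y-.14)<.07)&(Z>.148)&(Z<.17))
    for x,l in [((.65,.22),"can"),((.54,.24),"padlock")]: show(l,(abs(X-x[0])<.06)&(abs(Y-x[1])<.06)&(Z>.012)&(Z<.16))
    for r in search_frame(n,"catch")[:1]:
        u,v=map(int,np.round(r["uv"])); print("catch",r["conf"],C[v,u].round(3))
    if n=="top": cv2.imwrite("pics/fin.png",cv2.resize(im[120:300,150:480,::-1],None,fx=2.4,fy=2.4))
E
```

```text
44.1 [ 0.64466373 -0.0455144   0.2702644 ] [0.40597056 0.25146068 0.12024771]
top rim 447 [ 470.7 -190.5] [220.  153.1] 78.2 [0.096 0.105 0.11 ]
top handle 187 [ 471.9 -184.5] [119.8  11.9] 78.1 [0.143 0.148 0.152]
top tintop 122 [421.9 149.2] [51.8 52.8] 14.2 [0.154 0.16  0.165]
top can 499 [653.  230.8] [55.8 54.5] 42.5 [0.031 0.133 0.151]
top padlock 430 [534.5 237.9] [68.5 68.7] 48.5 [0.019 0.025 0.03 ]
catch 0.55 [ 0.418 -0.22   0.1  ]
scene rim 553 [ 473.5 -185. ] [234.6 153.9] 78.3 [0.096 0.103 0.107]
scene handle 5 [ 464.1 -239.6] [8.1 4.4] 32.1 [0.144 0.147 0.149]
scene tintop 255 [423.2 149.3] [55.2 52.8] 14.6 [0.149 0.158 0.161]
scene can 1038 [655.5 233. ] [55.5 55.7] 55.6 [0.03  0.132 0.149]
scene padlock 747 [538.5 239. ] [70.3 68.5] 78.4 [0.019 0.023 0.026]
catch 0.69 [0.718 0.097 0.005]
```

View pics/fin.png

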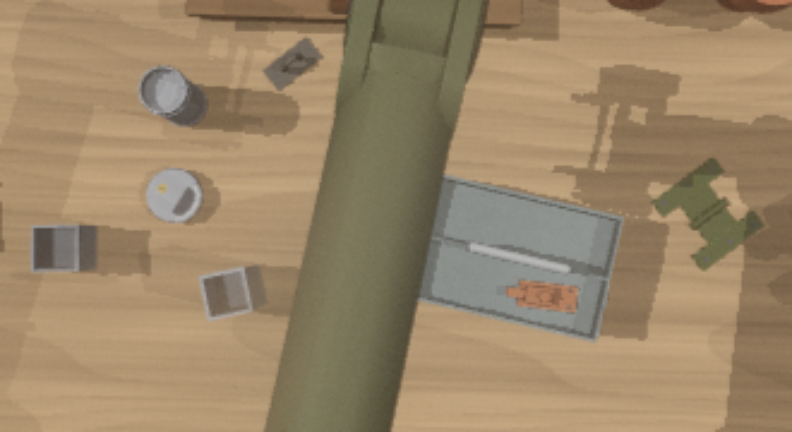

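```bash
python3 -c "
from cell import *
print(sign_off(), get_obs()['time_s'])"
```

```text
the job is handed in; nothing more can be done
the job is handed in; nothing more can be done
```

The job is done and handed in at about 44 s of the 72 s allowed. `sign_off()` gives no verdict, so the result rests on my own last checks.

**What I did:**
- I swung the tray over to its open stop.
- I tipped the tin over the box's +x end wall, letting it turn in the grip, until it was 15–18° past level. The bolt would not slide on slope alone, so I shook the tin slightly, and then it slid into the larger cell.
- I stood the tin back upright where it had stood and lowered the tray until it was shut.

**What went wrong on the way:** On the first tip, the tin slipped in the fingers. I stood it down beside the box, gripped it nearer the mouth and tipped it again.

**Last checks:**

| Item | Result |
|---|---|
| Bolt | Seen lying in the larger cell at about x −0.05, y +0.02 m (box frame), before the tray was shut; the tray now hides it |
| Tray | Handle back at its starting position and height within about 1 mm, so it reads as shut |
| Catch | Still in the tray's +y half |
| Tin | Upright, within about 1 mm of where it stood |
| Canister, padlock | Within about 2 mm of their starting places |
| Pot, staple, open hinge | Judged by eye in the last picture only; they look unmoved |
| Robot | Gripper clear of everything |

**One disagreement:** in the last scene-camera picture the network reported the catch at the staple's place. The top camera showed it clearly in the tray, so I took the scene result as a false detection.

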